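# Two tiers from two nested trays

### The job

Two identical stack-and-nest trays sit nested in the open-fronted white dock. Lift the upper tray out, stand it upright on the free table well away from the dock and let go of it; then take it up again and put it back in the dock turned half a turn (there is finger room only at the dock's open front, so its other end must now be held), so that its feet rest on the ledges of the lower tray, squarely above it, and do not drop into the slots. Leave the lower tray in the dock and do not disturb the round pot, the polish bottle or the buffer block.

Things in the scene. Friction and masses are not known exactly. Their poses are not given: they have to be found in the camera images.
- dock: Fixed white dock holding the trays; origin at the centre of its underside on the table, z up, +x from its open front to its closed back, yaw up to 0.3 rad. Base plate 205 x 104 mm, 6 mm thick (x -99 to +106 mm); two low stops (top z = 15 mm) at its front edge. Its rear half is walled, its front half open above the base plate.
- dock_top (a point): Centre of the walled rear half's top, 50 mm behind and 158 mm above the dock's origin. Side walls: inner faces y = +-38.5 mm, 5 mm thick, x = 0 to +100 mm, with outward flared lips (top z 168 mm, out to y = +-48 mm); back wall inner face x = +95 mm. No finger room beside a tray in there: in the dock, hold a tray only by its front half (x below -15 mm).
- dock_front (a point): Middle of the dock's front edge, 99 mm before its origin, on the table. On the dock's side that lies toward the table's middle (y = 0) the table is free for 0.35 m from the dock's origin, from x = 0.40 to x = 0.54 in the robot's frame: room to set a tray down crosswise.
- lower_tray: Grey open tray, same shape as upper_tray, 180 mm long (x), 68 mm wide (y), 80 mm high, 0.35 kg, loose; origin at the centre of its underside, which stands on the dock's base plate, 6 mm above the table. Its x axis points to the dock's back. A small pusher lies in it.
- lower_ledge (a point): Centre of the lower tray's opening at ledge height, 64 mm above its origin. Inside the rim a ledge 9 mm wide (y = +-22.5 to 31.5 mm) runs round; ledge and side walls have 22 mm wide slots at x = -55 and +20 mm, both sides. Feet stand in the slots if the trays lie the same way round (nested), on the ledge between slots if turned half a turn (stacked; 3 mm play sideways).
- upper_tray: Grey open tray, about 0.14 kg, loose; origin at the centre of its underside, z up. Starts nested, same way round as the lower tray, origin 34 mm above the lower origin; stacked it is 64 mm above it. Feet (16 mm long, undersides z = 0, out to y = +-28.5 mm) at x = -55 and +20 mm on both sides; it stands upright on them on the table.
- upper_rim (a point): Centre of the upper tray's mouth, 80 mm above its origin. The upright rim band, 180 x 68 mm outside, 2.5 mm wall, from 61 to 80 mm above the origin, is what to grip, across the 68 mm width. Below it the basin narrows to 143 x 28 mm. While nested, the lower tray's rim ends 15 mm below this band (46 mm above the upper origin): keep fingertips above that.
- upper_label (a point): Centre of the blank raised label frame on the outside of the upper tray's -x end, 70 mm above the tray's underside, 90 mm from its centre. At the start it faces the open front of the dock; turned, it faces the back.
- pot_round: Bystander: clear round pot, 63 mm across, 57 mm high, origin under its centre.
- polish_black: Bystander: black polish bottle with a long cap, 27 x 34 x 88 mm, origin under its centre.
- buffer_block: Bystander: nail buffer block, 26 x 93 x 25 mm, origin under its centre.
Things that resemble listed ones, but are neither listed nor needed, are in the scene too. Of the things shaped like the dock, the white one is meant.

How it is judged (in metres and radians):
On the way:
1. the upper tray stands upright on the table, its centre more than 150 mm from the dock's, let go and at rest (height (world z) of upper_tray below 0.012 m and angle between upper_tray's own z axis and vertical below 0.08 rad and horizontal distance between upper_tray and dock above 0.15 m and contact force between the fingers and upper_tray below 0.1 N and linear speed of upper_tray below 0.02 m/s), for 0.2 s.
At the end, for the whole second after the job is handed in: The upper tray stands level (within 0.05 rad) and at rest on the ledges of the lower tray, turned half a turn to it (within 0.1 rad), 64 mm above it (60 to 68 mm) and within 12 mm squarely over it; the lower tray stands level on the dock's base within 12 mm of the dock's centre (z of upper_tray in the frame of lower_tray between 0.06 and 0.068 m and x of upper_label in the frame of lower_tray above 0.075 m and horizontal distance between upper_tray and lower_tray below 0.012 m and angle between the x axis of upper_tray and the x axis of lower_tray, either way round below 0.1 rad and angle between each of upper_tray, lower_tray's own z axis and vertical below 0.05 rad and horizontal distance between lower_tray and dock below 0.012 m and z of lower_tray in the frame of dock below 0.01 m and linear speed of upper_tray below 0.02 m/s and angular speed of upper_tray below 0.1 rad/s); the robot touches nothing.
It fails at once if the lower tray is pulled about or lifted more than 30 mm (distance of lower_tray from where it was at the start of the episode above 0.03 m).
It fails at once if a bystander (pot, polish bottle, buffer block) is moved more than 30 mm (distance of any of pot_round, polish_black, buffer_block from where it was at the start of the episode above 0.03 m).
It also fails if it takes over 66 s, if anything falls off the work surface, if the arm or the gripper's body presses on something with over 40 N, if the wrist force passes 120 N, or if a joint passes its speed limit or range.

### The arm

A 6-joint arm with a two-finger parallel gripper is mounted at the origin on a cart in front of the work surface, level with it; the furniture and walls round the work are solid. World frame = base frame: x ahead of the robot, y to its left, z up, the work surface at z = 0. Lengths are in mm, angles in rad, forces in N, time in s.
With the tool pointing down it reaches from about 350 to 975 mm from the base axis. Payload 17.4 kg.
Tool frame: the origin (TCP) lies between the finger pads; the fingertips stand 11 mm ahead of it and the grasp point (between the pads) lies 8 mm behind it; z points along the fingers, y is the direction in which the jaws open and shut (so a half turn about z gives the same grasp; the last joint's range is limited). The gripper opens to 85 mm and grips with 20 to 120 N. Pads are 22 mm wide; open, the fingers measure 114 mm over their backs; the gripper's body (76 mm by 85 mm) begins 54 mm behind the grasp point. The pads swing forward as they close: fully open they stand 13 mm farther back than shut.
Start: joints at [-1.17, 0.116, 1.442, -0, 1.584, -0.038], TCP at [286.768, -611.062, 242.303] pointing down, gripper open.
Joint ranges: [-2.83, 2.83], [-0.83, 2.19], [0.07, 2.5], [-1.14, 4.28], [0.01, 3], [-2.97, 2.97]. Speed limits (rad/s): [1.89, 1.89, 2.22, 3.14, 3.14, 3.14].

### API

Orientations are given as a rotation vector (axis times angle).
In Python, from bench import status, eyes, job, regions_of gives the robot as it stands.
- The arm moves only by the tool servo_tool, never from a script. Its argument "moves" is one flat list of numbers, 7 for each row, row after row: the shift along the tool's x, y, z in m, then the turn, a rotation vector about the tool's x, y, z in rad, then the closure, from 0 (fully open) to 1 (shut). In form: [x, y, z, ax, ay, az, jaw, x, y, z, ax, ay, az, jaw, ...]. A call has 1 to 5 rows; each row shifts and turns the pose as measured when the row begins, along the tool's axes as they then stand; what a row does not reach is not made up. A row lasts 1/12 s, in which the tool goes at most 41.7 mm and 7.16 degrees, less where a joint would pass 70% of its speed; a pose out of reach is approached as far as the arm can. A call with a gripper value outside its range is refused whole. The fingers move at their own pace and stop on an object; "grip_force" is the grip in N (left out, the last holds). Time passes only in rows, so rows that do not move let the fingers close. It gives the time, the measured TCP pose, the force and the opening at its end, in the units of the state.
- status.read_state(): the state, without advancing time (a new reading comes with each control period).
- eyes.read_camera(name): name is "scene" or "top" or "wrist"; returns the picture (384x512x3 uint8, blue, green, red); there is no depth.
- eyes.calibration(name): a dict with "fx", "fy", "cx", "cy" (pixels), "rvec" (rotation vector, rad) and "tvec" (3), from world to camera coordinates, as OpenCV has them. Camera axes: x right, y down, z forward; pixel columns grow to the right and rows downward; lengths in mm; the calibration is good to about 2 mm. A picture is of the moment at which its call begins: read the wrist's pose just before it. calibration takes no time and is no camera call; for the wrist camera it gives the pose at the moment of the call.
- job.sign_off(): hands the job in, once; it reports no verdict.
Trained networks look in the newest picture that a camera, given by its name, has taken for a name from the list of things; names that differ only in an ending like _2 or _b are one class to them, and where a whole thing is asked for, a point or a joint stands for the part that bears it (a point fixed in the world has none). Each returns a list of dicts, best first, with "conf" (0 to 1); they miss things now and then, are a little off and sometimes report something else, mostly with a low value. They report only what shows in the picture. A call takes as long as a camera call. They do not tell look-alikes from the thing itself.
- regions_of(label, camera): "pixels" (384x512 bool, what is visible of it) and "at" ([row, column] in pixels, amid what is visible of it).
The state is a dict: "t": time; "qpos": joint angles; "qd": joint speeds; "joint_efforts": joint torques, N m; "position": TCP position; "ee_rot": TCP orientation; "wrist_force": force on the tool from outside, world axes, zero at the start; "torque": the same for the moment, N m; "finger_gap": finger opening in mm.
Only numpy, scipy, OpenCV 4.12 (cv2) and the standard library are available. Lean on these libraries where they do the work, as an engineer would, in place of code of your own. Each camera call takes 0.05 s, during which the arm holds its last target.

## Working session

There is one attempt and no reset: what is moved stays moved. The work goes in short steps, Python scripts to look and compute and a tool call to move; the robot and the scene stay as the last step left them, time stands still between calls to the robot, and variables do not carry over. Pictures are saved under pics/ and viewed, and the job is handed in when it is done.

Besides the shell and the picture viewer there is one more tool, called as a command line: name --argument value ..., lists and objects as JSON in quotes. servo_tool: Moves the arm, as the interface text tells. Its arguments: {"type":"object","properties":{"moves":{"type":"array","items":{"type":"number"}},"grip_force":{"type":"number"}},"required":["moves"]}

```bash
ls; mkdir -p pics; python3 - <<'E'
from bench import status, eyes, job, regions_of
import cv2
print(status.read_state())
for c in ["scene","top","wrist"]:
    im=eyes.read_camera(c); cv2.imwrite(f"pics/{c}0.png",im); print(c,eyes.calibration(c))
E
```

```text
pics
{'t': 0.0, 'qpos': array([-1.16977755e+00,  1.16484952e-01,  1.44226516e+00, -1.92622744e-05,
        1.58400098e+00, -3.77905594e-02]), 'qd': array([ 0.00082331,  0.00051189,  0.00050391, -0.00071508,  0.00041889,
        0.00229616]), 'joint_efforts': array([ 2.85400201e-03, -7.31992650e+01, -6.32482338e+01,  1.26118844e-04,
        6.30182869e-03, -7.96730114e-05]), 'position': array([ 286.70490092, -610.88823354,  241.56293088]), 'ee_rot': array([-3.06517126e+00, -6.83515636e-01,  3.58291390e-04]), 'wrist_force': array([-0.10559326,  0.31027419,  0.14605675]), 'torque': array([ 0.0359328 , -0.03008171, -0.02403509]), 'finger_gap': 85.54996050958856}
scene {'fx': 415.89634451153876, 'fy': 415.89634451153876, 'cx': 257.6755969353346, 'cy': 185.15785875028732, 'rvec': array([ 1.83887806, -0.85714266,  0.59948757]), 'tvec': array([-339.92514421,  277.45784868, 1149.16590037])}
top {'fx': 424.15325722897904, 'fy': 424.15325722897904, 'cx': 257.4550898397674, 'cy': 192.58576815150082, 'rvec': array([ 2.19141214, -2.16028956,  0.08396467]), 'tvec': array([   5.67634676,  512.06548025, 1490.85866857])}
wrist {'fx': 322.738071993188, 'fy': 322.738071993188, 'cx': 258.5586564956354, 'cy': 190.21705544459255, 'rvec': array([-2.40583301,  1.52890933,  0.25727604]), 'tvec': array([-675.97518202,  -43.43939635,  380.74134196])}
```

View pics/scene0.png

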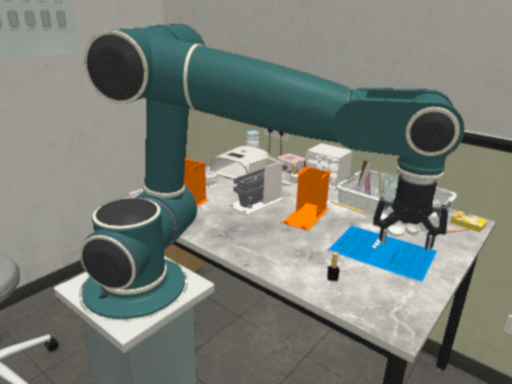

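View pics/top0.png

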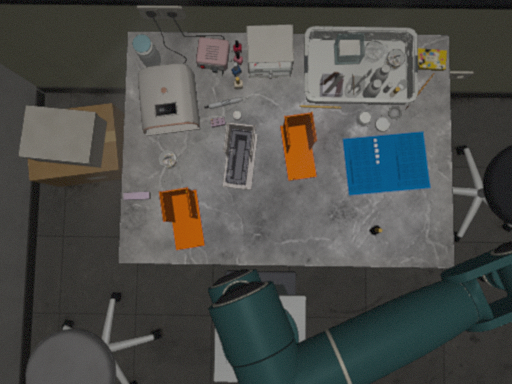

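View pics/wrist0.png

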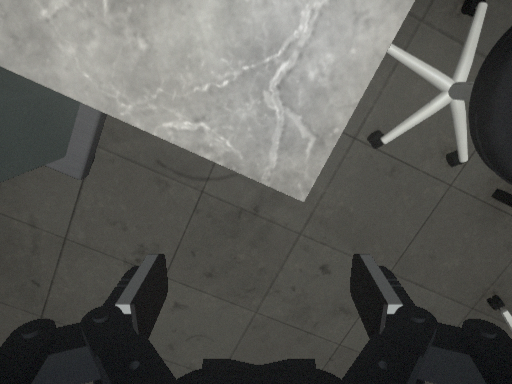

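The top view shows the white dock at about (238,155) between two orange look-alikes. Next I'll segment it and map it to world coordinates.

```bash
cat > h.py <<'E'
from bench import status, eyes, job, regions_of
import cv2, numpy as np
from scipy.spatial.transform import Rotation as R
def back(cam,rc,z,cal=None):
    c=cal or eyes.calibration(cam)
    M=cv2.Rodrigues(c['rvec'])[0]; t=np.array(c['tvec'])
    d=M.T@np.array([(rc[1]-c['cx'])/c['fx'],(rc[0]-c['cy'])/c['fy'],1]); o=-M.T@t
    return o+d*(z-o[2])/d[2]
def proj(cam,P,cal=None):
    c=cal or eyes.calibration(cam)
    K=np.array([[c['fx'],0,c['cx']],[0,c['fy'],c['cy']],[0,0,1]])
    return cv2.projectPoints(np.array(P,float).reshape(-1,1,3),np.array(c['rvec']),np.array(c['tvec']),K,None)[0].reshape(-1,2)
E
python3 - <<'E'
from h import *
H={'dock':20,'upper_tray':120,'lower_tray':70,'pot_round':57,'polish_black':88,'buffer_block':25,'upper_label':110}
im=eyes.read_camera('top')
for l in H:
    for r in regions_of(l,'top')[:3]:
        p=r['pixels']; ys,xs=np.nonzero(p)
        print(l,round(r['conf'],2),np.round(r['at']),back('top',r['at'],H[l]).round(0),'area',len(ys),'bb',xs.min(),xs.max(),ys.min(),ys.max())
c=im[110:200,190:290]; cv2.imwrite('pics/topc.png',cv2.resize(c,None,fx=6,fy=6,interpolation=cv2.INTER_CUBIC))
c=cv2.resize(eyes.read_camera('scene')[130:230,170:300],None,fx=6,fy=6,interpolation=cv2.INTER_CUBIC)
cv2.imwrite('pics/scc.png',c)
E
```

```text
dock 0.71 [149. 250.] [668.  43.  20.] area 808 bb 222 257 123 188
dock 0.62 [214. 183.] [434. 277.  20.] area 1995 bb 159 203 188 249
dock 0.61 [144. 299.] [ 690. -135.   20.] area 1969 bb 281 316 113 180
upper_tray 0.79 [156. 238.] [626.  80. 120.] area 1084 bb 225 251 129 183
lower_tray 0.34 [158. 239.] [628.  78.  70.] area 1026 bb 226 250 130 184
pot_round 0.61 [160. 172.] [621. 315.  57.] area 280 bb 159 178 150 168
pot_round 0.29 [154. 239.] [642.  80.  57.] area 1032 bb 225 251 130 183
polish_black 0.56 [230. 376.] [ 384. -391.   88.] area 82 bb 370 381 225 234
buffer_block 0.62 [196. 136.] [495. 444.  25.] area 202 bb 123 150 192 199
upper_label 0.79 [154. 240.] [634.  73. 110.] area 1053 bb 226 251 129 183
```

View pics/topc.png

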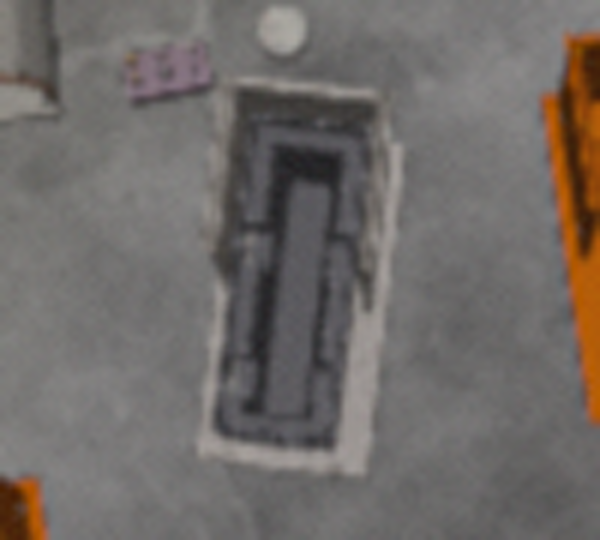

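View pics/scc.png

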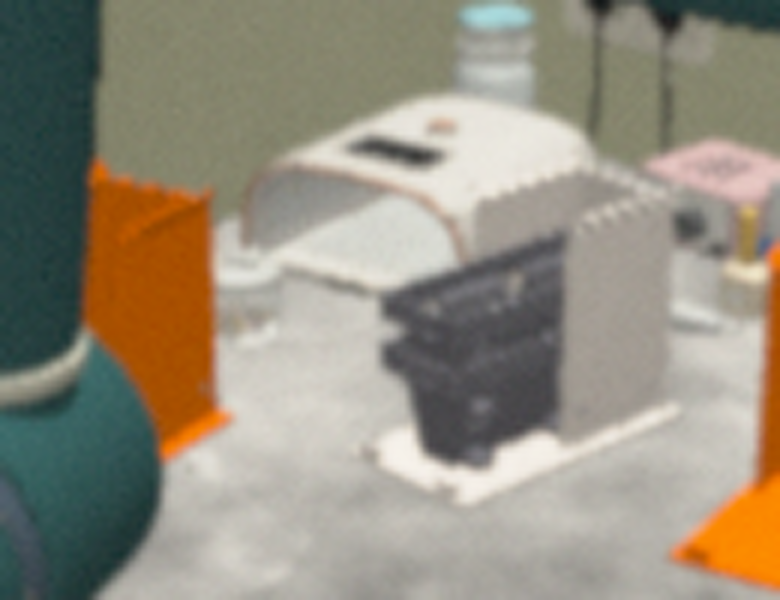

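```bash
python3 - <<'E'
from h import *
f=lambda x,y:(110+y/6-.5+1/12,190+x/6-.5+1/12)
for n,p,z in [('FL',(200,455),6),('FR',(368,472),6),('rightback',(400,145),6),('rim FL',(215,432),120),('rim FR',(335,447),120),('rim BL',(250,122),120),('rim BR',(370,137),120),('wall back L',(230,80),158),('wall back R',(385,92),158)]:
    print(n,back('top',f(*p),z).round(1))
E
```

```text
FL [537.4 138.1   6. ]
FR [528.6  36.9   6. ]
rightback [728.3  20.6   6. ]
rim FL [539.1 119.9 120. ]
rim FR [531.6  52.9 120. ]
rim BL [714.7 103.8 120. ]
rim BR [707.   36.2 120. ]
wall back L [729.  112.5 158. ]
wall back R [723.5  27.5 158. ]
```

```bash
cat >> h.py <<'E'
def rot_down(toolY_deg):
    y=np.deg2rad(toolY_deg); Y=np.array([np.cos(y),np.sin(y),0]); Z=np.array([0,0,-1.]); X=np.cross(Y,Z)
    return R.from_matrix(np.c_[X,Y,Z])
def plan(pos,yawY,jaw,n=5,vmax=38,wmax=6.8,rows=None):
    """from present pose to target; prints up to n rows, m and rad"""
    s=status.read_state(); p=np.array(s['position']); r=R.from_rotvec(s['ee_rot'])
    T=rot_down(yawY); pos=np.array(pos,float)
    yy=np.rad2deg(np.arctan2(*r.as_matrix()[[1,0],1]))
    dyaw=(yawY-yy+180)%360-180 if abs((yawY-yy+180)%360-180)<170 else yawY-yy
    N=rows or int(max(np.ceil(np.linalg.norm(pos-p)/vmax),np.ceil(abs(dyaw)/wmax),1))
    print('need rows',N,'from',p.round(1),'yaw',yy.round(2),'dpos',(pos-p).round(1),'dyaw',round(dyaw,2))
    out=[]; cp,cr=p,r
    for i in range(1,min(N,n)+1):
        tp=p+(pos-p)*i/N; tr=rot_down(yy+dyaw*i/N)
        d=cr.inv().apply(tp-cp)/1000; w=(cr.inv()*tr).as_rotvec()
        row=np.r_[d.round(4),w.round(3)]
        cp=cp+cr.apply(row[:3])*1000; cr=cr*R.from_rotvec(row[3:])
        out+=[float(v) for v in row]+[jaw]
    print([float(v) for v in out])
def ss():
    s=status.read_state(); r=R.from_rotvec(s['ee_rot']).as_matrix()
    print('t',round(s['t'],2),'p',s['position'].round(1),'yaw',np.rad2deg(np.arctan2(r[1,1],r[0,1])).round(2),'tilt',np.rad2deg(np.arccos(-r[2,2])).round(2),'F',s['wrist_force'].round(1),'gap',s['finger_gap'].round(1),'q',s['qpos'].round(2))
E
python3 - <<'E'
from h import *
M=cv2.Rodrigues(eyes.calibration('wrist')['rvec'])[0];c=-M.T@eyes.calibration('wrist')['tvec']
s=status.read_state();r=R.from_rotvec(s['ee_rot'])
print('cam in tool',r.inv().apply(c-s['position']), 'axes',(r.as_matrix().T@M.T).round(2))
plan((500,85,300),84.7,0)
E
```

```text
cam in tool [  82.83130534    1.33315773 -131.79347267] axes [[-0.   -0.95 -0.33]
 [ 1.   -0.   -0.  ]
 [-0.   -0.33  0.95]]
need rows 22 from [ 286.8 -611.1  242.3] yaw -64.86 dpos [213.2 696.1  57.7] dyaw 149.56
[0.0222, -0.0245, -0.0026, 0.0, 0.0, -0.119, 0.0, 0.025, -0.0217, -0.0026, 0.0, 0.0, -0.118, 0.0, 0.0273, -0.0187, -0.0027, 0.0, 0.0, -0.119, 0.0, 0.0294, -0.0152, -0.0026, -0.0, 0.0, -0.119, 0.0, 0.031, -0.0116, -0.0026, -0.0, 0.0, -0.118, 0.0]
```

servo_tool --moves '[0.022,-0.0245,-0.003,0,0,-0.119,0,0.025,-0.022,-0.003,0,0,-0.119,0,0.027,-0.019,-0.003,0,0,-0.119,0,0.029,-0.015,-0.003,0,0,-0.119,0,0.031,-0.012,-0.003,0,0,-0.119,0]'

```text
t: 1.02
position: [332.2, -451.2, 254.5]
ee_rot: [-2.717, -1.571, 0.001]
wrist_force: [0.8, 0.2, -0.4]
finger_gap: 85.3
```

```bash
python3 -c "
from h import *
ss();plan((500,85,300),84.7,0)"
```

```text
Traceback (most recent call last):
  File "h.py", line 34, in ss
    print('t',round(s['t'],2),'p',s['position'].round(1),'yaw',np.rad2deg(np.arctan2(r[1,1],r[0,1])).round(2),'tilt',np.rad2deg(np.arccos(-r[2,2])).round(2),'F',s['wrist_force'].round(1),'gap',s['finger_gap'].round(1),'q',s['qpos'].round(2))
                                                                                                                                                                                                 ^^^^^^^^^^^^^^^^^^^^^
AttributeError: 'float' object has no attribute 'round'
```

```bash
sed -i "s/s\['finger_gap'\].round(1)/round(s['finger_gap'],1)/" h.py; python3 -c "
from h import *
ss();plan((500,85,300),84.7,0,n=10)"
```

```text
t 1.02 p [ 332.2 -451.2  254.5] yaw -29.93 tilt 0.21 F [ 0.8  0.2 -0.4] gap 85.3 q [-0.98 -0.14  1.67 -0.    1.61 -0.46]
need rows 17 from [ 332.2 -451.2  254.5] yaw -29.93 dpos [167.8 536.2  45.5] dyaw 114.63
[0.0323, -0.0072, -0.0026, -0.003, -0.002, -0.118, 0.0, 0.0328, -0.0033, -0.0027, -0.0, 0.0, -0.117, 0.0, 0.0331, 0.0005, -0.0027, -0.0, 0.0, -0.118, 0.0, 0.0327, 0.0044, -0.0027, -0.001, 0.0, -0.118, 0.0, 0.0321, 0.0083, -0.0027, 0.0, 0.0, -0.117, 0.0, 0.0308, 0.0119, -0.0026, 0.0, 0.0, -0.118, 0.0, 0.0292, 0.0154, -0.0027, 0.0, 0.0, -0.118, 0.0, 0.0272, 0.0188, -0.0027, 0.0, 0.0, -0.117, 0.0, 0.0248, 0.0219, -0.0027, 0.0, 0.0, -0.118, 0.0, 0.022, 0.0246, -0.0027, 0.0, 0.001, -0.118, 0.0]
```

servo_tool --moves '[0.0325,-0.007,-0.003,-0.003,-0.002,-0.118,0,0.033,-0.003,-0.003,0,0,-0.118,0,0.033,0.0005,-0.003,0,0,-0.118,0,0.033,0.0045,-0.003,0,0,-0.118,0,0.032,0.008,-0.003,0,0,-0.118,0]'

```text
t: 1.43
position: [380.4, -284.8, 270.5]
ee_rot: [2.11, 2.325, -0.001]
wrist_force: [0.1, -0.8, 0.4]
finger_gap: 85.4
```

servo_tool --moves '[0.031,0.012,-0.003,0,0,-0.118,0,0.029,0.015,-0.003,0,0,-0.118,0,0.027,0.019,-0.003,0,0,-0.118,0,0.025,0.022,-0.003,0,0,-0.118,0,0.022,0.0245,-0.003,0,0,-0.118,0]'

```text
t: 1.85
position: [422.6, -117.1, 287.2]
ee_rot: [1.3, 2.854, -0.001]
wrist_force: [-0.0, -1.0, -0.1]
finger_gap: 85.1
```

```bash
python3 -c "
from h import *
ss();plan((500,85,300),84.7,0,n=10)"
```

```text
t 1.85 p [ 422.6 -117.1  287.2] yaw 41.01 tilt 0.3 F [-0.  -1.  -0.1] gap 85.1 q [-0.33 -0.42  1.85 -0.    1.71 -1.04]
need rows 7 from [ 422.6 -117.1  287.2] yaw 41.01 dpos [ 77.4 202.1  12.8] dyaw 43.69
[0.0145, 0.0273, -0.0019, 0.001, 0.005, -0.109, 0.0, 0.0115, 0.0287, -0.0018, 0.0, 0.0, -0.109, 0.0, 0.0083, 0.0298, -0.0018, 0.0, 0.0, -0.109, 0.0, 0.005, 0.0305, -0.0018, -0.0, 0.0, -0.109, 0.0, 0.0016, 0.0309, -0.0019, -0.0, 0.0, -0.109, 0.0, -0.0017, 0.0308, -0.0018, -0.0, 0.0, -0.109, 0.0, -0.0051, 0.0305, -0.0018, -0.0, 0.0, -0.108, 0.0]
```

servo_tool --moves '[0.0145,0.027,-0.002,0.001,0.005,-0.109,0,0.0115,0.0287,-0.002,0,0,-0.109,0,0.008,0.03,-0.002,0,0,-0.109,0,0.005,0.0305,-0.002,0,0,-0.109,0,0.0015,0.031,-0.002,0,0,-0.109,0]'

```text
t: 2.27
position: [476.5, 36.6, 300.0]
ee_rot: [0.438, 3.106, -0.0]
wrist_force: [0.4, -1.2, 0.2]
finger_gap: 85.3
```

servo_tool --moves '[-0.003,0.037,-0.002,0,0,-0.118,0,-0.006,0.037,-0.002,0,0,-0.118,0,0,0,0,0,0,0,0,0,0,0,0,0,0,0]'

```text
t: 2.6
position: [502.6, 116.1, 304.8]
ee_rot: [0.029, 3.135, 0.0]
wrist_force: [-0.4, 0.5, -0.1]
finger_gap: 85.4
```

```bash
python3 - <<'E'
from h import *
ss()
im=eyes.read_camera('wrist'); cv2.imwrite('pics/w1.png',im)
ss()
for l in ['upper_tray','upper_label','dock']:
    for r in regions_of(l,'wrist')[:2]:
        ys,xs=np.nonzero(r['pixels']); print(l,round(r['conf'],2),np.round(r['at']),len(ys),xs.min(),xs.max(),ys.min(),ys.max())
E
```

```text
t 2.6 p [502.6 116.1 304.8] yaw 88.93 tilt 0.36 F [-0.4  0.5 -0.1] gap 85.4 q [ 0.18 -0.25  1.69 -0.    1.7  -1.37]
t 2.65 p [502.5 115.8 304.7] yaw 88.88 tilt 0.36 F [ 0.9 -0.2 -0.4] gap 85.8 q [ 0.18 -0.25  1.69 -0.    1.69 -1.37]
upper_tray 0.95 [260. 230.] 8659 198 267 191 337
upper_label 0.59 [262. 230.] 8333 198 267 192 337
dock 0.79 [260.  84.] 9615 0 137 187 383
dock 0.76 [311. 254.] 6773 180 278 161 372
```

View pics/w1.png

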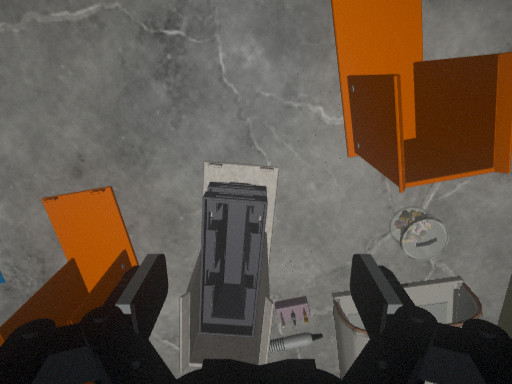

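```bash
python3 - <<'E'
from h import *
im=cv2.imread('pics/w1.png'); c=im[150:350,170:300]
cv2.imwrite('pics/w1c.png',cv2.resize(c,None,fx=4,fy=3,interpolation=cv2.INTER_CUBIC))
cal=eyes.calibration('wrist')
for n,c,r,z in [('rimFL',267,190,120),('rimFR',206,190,120),('RL',253,335,120),('RR',201,332,120),('dockF l',278,168,6),('dockF r',205,162,6)]:
    print(n,back('wrist',(r,c),z,cal).round(1))
E
```

```text
rimFL [527.9 120.2 120. ]
rimFR [526.4  57.  120. ]
RL [716.5 100.1 120. ]
RR [710.4  36.5 120. ]
dockF l [536.  138.1   6. ]
dockF r [525.1  38.1   6. ]
```

View pics/w1c.png

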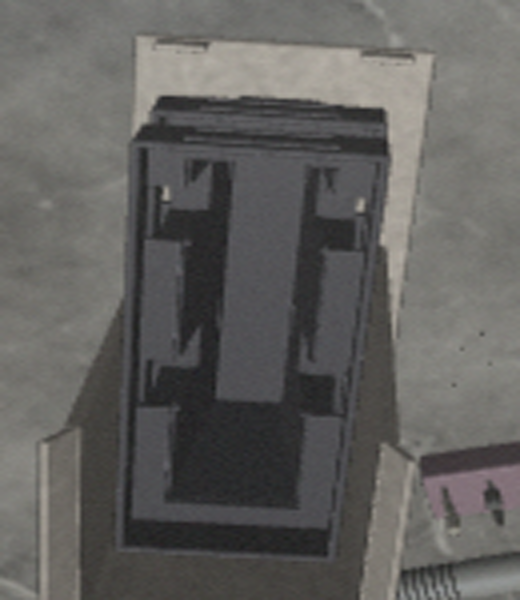

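```bash
python3 - <<'E'
from h import *
cal=eyes.calibration('wrist')
P=[]
for n,x,y,z in [('rimFL',388,155,120),('rimFR',133,142,120),('RL',333,556,120),('RR',118,547,120),('dockFl',435,55,6),('dockFr',136,37,6)]:
    p=back('wrist',(150+y/3-.4,170+x/4-.4),z,cal); P.append(p);print(n,p.round(1))
P=np.array(P)
f=P[:2].mean(0); b=P[2:4].mean(0); d=b-f
print('centre',(f+b)/2,'len',np.linalg.norm(d),'yaw',np.rad2deg(np.arctan2(d[1],d[0])))
e=P[0]-P[1];print('w',np.linalg.norm(e),np.rad2deg(np.arctan2(e[1],e[0]))-90)
e=P[4]-P[5];print('dock w',np.linalg.norm(e),np.rad2deg(np.arctan2(e[1],e[0]))-90, P[4:].mean(0))
E
```

```text
rimFL [540.4 119.6 120. ]
rimFR [534.   53.1 120. ]
RL [716.4 100.  120. ]
RR [710.2  34.2 120. ]
dockFl [535.9 138.6   6. ]
dockFr [525.   36.2   6. ]
centre [625.27015012  76.72512988 120.        ] len 177.186286366093 yaw -6.243781809213215
w 66.86224713454821 -5.525947823957779
dock w 102.93329608419161 -6.099725097312231 [530.44202871  87.38898733   6.        ]
```

```bash
python3 -c "
from h import *
ss();plan((568.3,82.9,180),84.2,0,n=10)"
```

```text
t 2.8 p [502.3 113.9 304.9] yaw 88.66 tilt 0.39 F [ 0.1 -1.1 -0.1] gap 85.3 q [ 0.17 -0.25  1.69 -0.    1.7  -1.37]
need rows 4 from [502.3 113.9 304.9] yaw 88.66 dpos [  66.   -31.  -124.9] dyaw -4.46
[-0.0165, -0.0074, 0.0313, 0.0, 0.007, 0.019, 0.0, -0.0168, -0.007, 0.0313, 0.0, -0.0, 0.02, 0.0, -0.0169, -0.0067, 0.0312, 0.0, -0.0, 0.019, 0.0, -0.0171, -0.0064, 0.0312, 0.0, -0.0, 0.02, 0.0]
```

servo_tool --moves '[-0.0165,-0.0074,0.031,0,0.007,0.019,0,-0.017,-0.007,0.031,0,0,0.02,0,-0.017,-0.007,0.031,0,0,0.019,0,-0.017,-0.0065,0.031,0,0,0.02,0,0,0,0,0,0,0,0]'

```text
t: 3.22
position: [570.8, 75.4, 181.2]
ee_rot: [0.182, 3.127, 0.003]
wrist_force: [-0.5, -0.9, -1.4]
finger_gap: 85.2
```

```bash
python3 -c "
from h import *
ss();plan((568.3,82.9,105),84.2,0,n=10,rows=4)
im=eyes.read_camera('wrist'); cv2.imwrite('pics/w2.png',im)"
```

```text
t 3.22 p [570.8  75.4 181.2] yaw 83.35 tilt 0.54 F [-0.5 -0.9 -1.4] gap 85.2 q [ 0.09 -0.08  1.74  0.    1.47 -1.37]
need rows 4 from [570.8  75.4 181.2] yaw 83.35 dpos [ -2.5   7.5 -76.2] dyaw 0.85
[0.001, 0.0017, 0.0191, 0.003, 0.009, -0.004, 0.0, 0.0009, 0.0018, 0.019, -0.0, 0.0, -0.003, 0.0, 0.0008, 0.0019, 0.0191, -0.0, 0.0, -0.004, 0.0, 0.0008, 0.0018, 0.019, -0.0, 0.0, -0.004, 0.0]
```

View pics/w2.png

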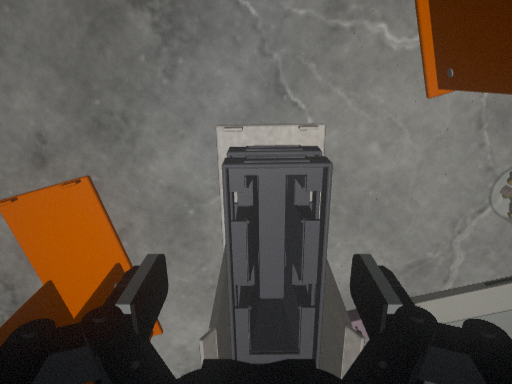

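```bash
python3 -c "
from h import *
c=eyes.calibration('wrist')
for x,y in [(224,166),(331,161),(236,358),(320,356)]: print(back('wrist',(y,x),120,c).round(1))
"
```

```text
[535.9  56.6 120. ]
[540.4 123.1 120. ]
[691.3  42.4 120. ]
[697.  108.1 120. ]
```

servo_tool --moves '[0.001,0.004,0.001,0.003,0.009,-0.004,0,0.001,0.003,0.001,0,0,-0.004,0,0.001,0.001,0.001,0,0,-0.004,0,0,0,0,0,0,0,0]'

```text
t: 3.6
position: [568.2, 83.7, 186.5]
ee_rot: [0.164, 3.131, 0.001]
wrist_force: [-1.3, 0.3, 0.2]
finger_gap: 85.6
```

```bash
python3 -c "
from h import *
ss();plan((568.3,82.9,105),84.2,0,n=10,rows=4)
im=eyes.read_camera('wrist'); cv2.imwrite('pics/w3.png',im)
"
```

```text
t 3.6 p [568.2  83.7 186.5] yaw 83.99 tilt 0.36 F [-1.3  0.3  0.2] gap 85.6 q [ 0.1  -0.09  1.74 -0.    1.49 -1.36]
need rows 4 from [568.2  83.7 186.5] yaw 83.99 dpos [  0.1  -0.8 -81.5] dyaw 0.21
[0.0001, -0.0002, 0.0204, 0.001, 0.006, -0.001, 0.0, -0.0001, -0.0002, 0.0203, 0.0, 0.0, -0.001, 0.0, -0.0, -0.0002, 0.0204, 0.0, 0.0, -0.001, 0.0, -0.0001, -0.0002, 0.0204, 0.0, 0.0, -0.001, 0.0]
```

View pics/w3.png

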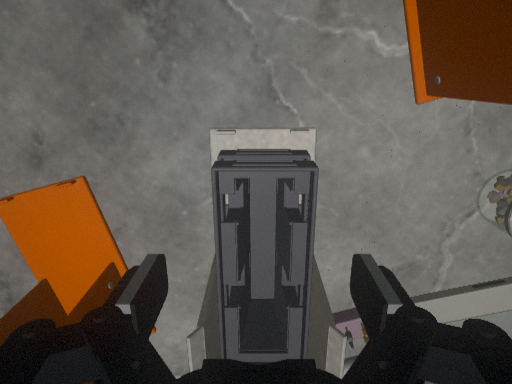

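```bash
python3 -c "
from h import *
c=eyes.calibration('wrist')
im=cv2.imread('pics/w3.png')[140:370,190:340]; cv2.imwrite('pics/w3c.png',cv2.resize(im,None,fx=4,fy=2.6,interpolation=cv2.INTER_CUBIC))
for x,y in [(212,169),(319,166),(219,359),(308,359)]: print(back('wrist',(y,x),120,c).round(1))
ss()
"
```

```text
[535.4  55.6 120. ]
[540.6 123.4 120. ]
[690.9  37.3 120. ]
[698.4 107.7 120. ]
t 3.65 p [568.3  83.6 186.9] yaw 83.98 tilt 0.4 F [-0.4  0.4 -0.2] gap 85.3 q [ 0.1  -0.09  1.74 -0.    1.49 -1.36]
```

View pics/w3c.png

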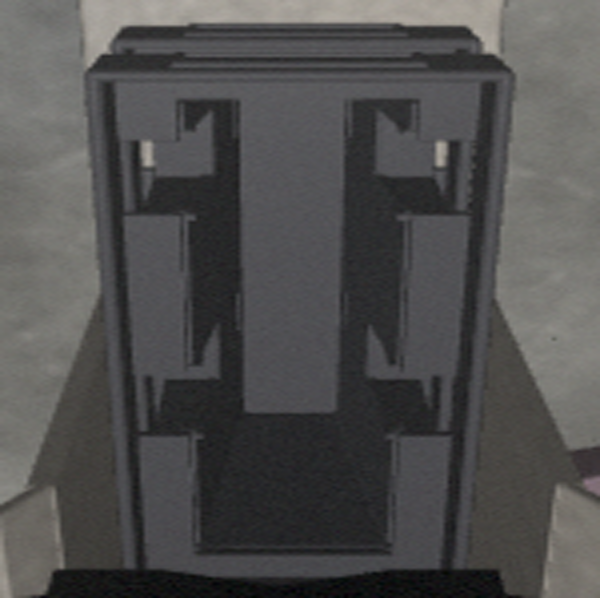

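servo_tool --moves '[0,0.0007,0.022,0,0.006,-0.001,0,0,0.0005,0.022,0,0,0,0,0,0,0.022,0,0,0,0,0,0,0.014,0,0,0,0,0,0,0,0,0,0,0]'

```text
t: 4.07
position: [570.1, 86.6, 110.7]
ee_rot: [0.158, 3.126, 0.005]
wrist_force: [-0.2, 0.4, 0.2]
finger_gap: 85.4
```

```bash
python3 -c "
from h import *
ss();
im=eyes.read_camera('wrist'); cv2.imwrite('pics/w4.png',im)
im=eyes.read_camera('scene'); cv2.imwrite('pics/s4.png',cv2.resize(im[130:230,170:300],None,fx=6,fy=6))
"
```

```text
t 4.07 p [570.1  86.6 110.7] yaw 84.2 tilt 0.68 F [-0.2  0.4  0.2] gap 85.4 q [ 0.11 -0.04  1.82  0.    1.35 -1.36]
```

View pics/w4.png

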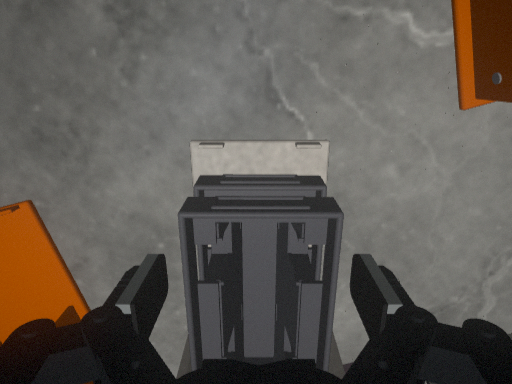

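View pics/s4.png

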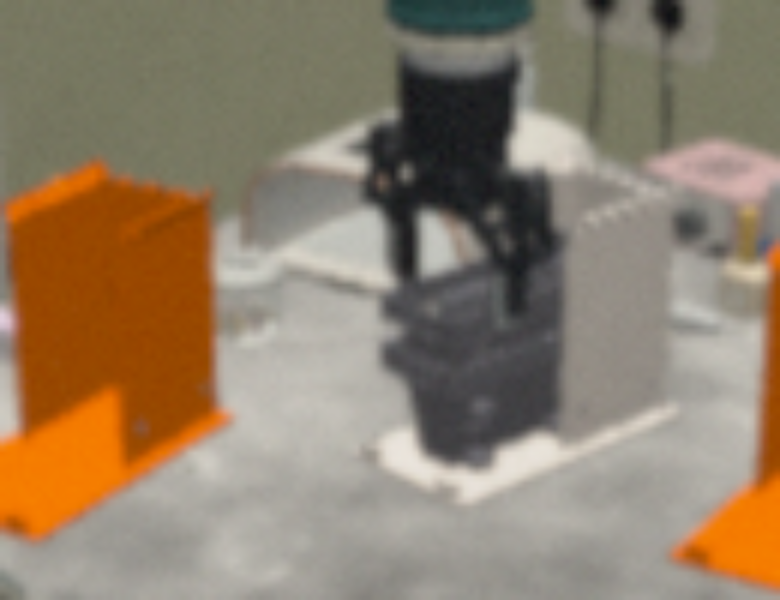

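```bash
python3 -c "
from h import *
plan((569,86.6,106),84.2,0,rows=2)
"
```

```text
need rows 2 from [571.1  86.7 113.4] yaw 84.19 dpos [-2.1 -0.1 -7.4] dyaw 0.01
[0.0011, -0.0002, 0.0037, 0.004, 0.014, -0.0, 0.0, 0.001, -0.0001, 0.0037, 0.0, 0.0, -0.0, 0.0]
```

servo_tool --moves '[0.001,0,0.004,0.004,0.014,0,0,0.001,0,0.004,0,0,0,0,0,0,0,0,0,0,0]' --grip_force 40

```text
t: 4.42
position: [570.3, 87.3, 109.0]
ee_rot: [0.159, 3.134, 0.001]
wrist_force: [-0.6, 0.2, 0.4]
finger_gap: 85.5
```

```bash
python3 -c "
from h import *
ss();plan((569,86.6,106),84.2,0,rows=2)
"
```

```text
t 4.42 p [570.3  87.3 109. ] yaw 84.21 tilt 0.21 F [-0.6  0.2  0.4] gap 85.5 q [ 0.11 -0.03  1.81 -0.    1.36 -1.36]
need rows 2 from [570.3  87.3 109. ] yaw 84.21 dpos [-1.3 -0.7 -3. ] dyaw -0.01
[0.0006, -0.0004, 0.0015, 0.001, 0.004, 0.0, 0.0, 0.0007, -0.0004, 0.0015, -0.0, -0.0, 0.0, 0.0]
```

Now I'll close while trimming the last few mm.

servo_tool --moves '[0.0005,-0.0005,0.004,0.001,0.004,0,0.1,0,0,0.001,0,0,0,0.5,0,0,0,0,0,0,1,0,0,0,0,0,0,1,0,0,0,0,0,0,1]' --grip_force 40

```text
t: 4.83
position: [570.4, 86.9, 105.4]
ee_rot: [0.159, 3.136, 0.0]
wrist_force: [-0.5, -0.3, -0.4]
finger_gap: 67.4
```

servo_tool --moves '[0,0,0,0,0,0,1,0,0,0,0,0,0,1,0,0,0,0,0,0,1]'

```text
t: 5.08
position: [570.4, 86.8, 105.3]
ee_rot: [0.159, 3.136, 0.0]
wrist_force: [0.3, 0.4, 0.4]
finger_gap: 67.2
```

```bash
python3 -c "
from h import *
ss()
im=eyes.read_camera('wrist'); cv2.imwrite('pics/w5.png',im)
im=eyes.read_camera('scene'); cv2.imwrite('pics/s5.png',cv2.resize(im[130:230,170:300],None,fx=6,fy=6))
"
```

```text
t 5.08 p [570.4  86.8 105.3] yaw 84.21 tilt 0.07 F [0.3 0.4 0.4] gap 67.2 q [ 0.11 -0.03  1.81 -0.    1.35 -1.36]
```

View pics/s5.png

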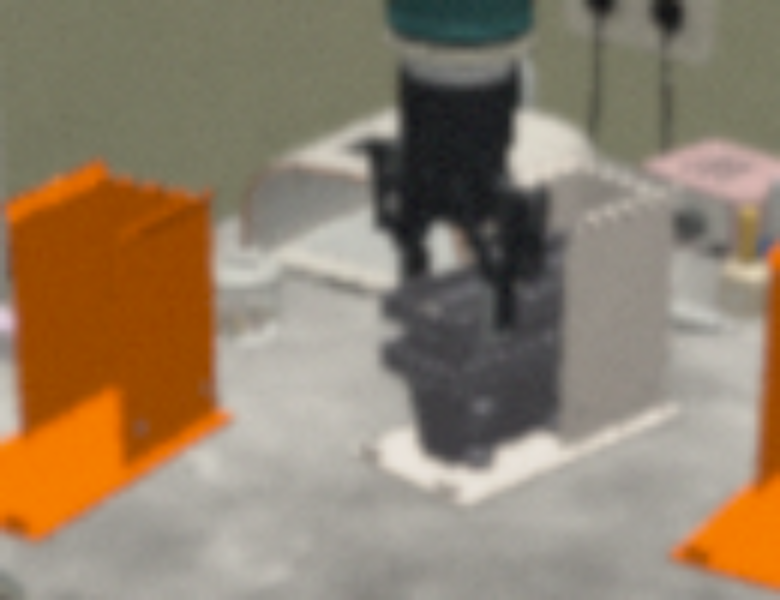

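View pics/w5.png

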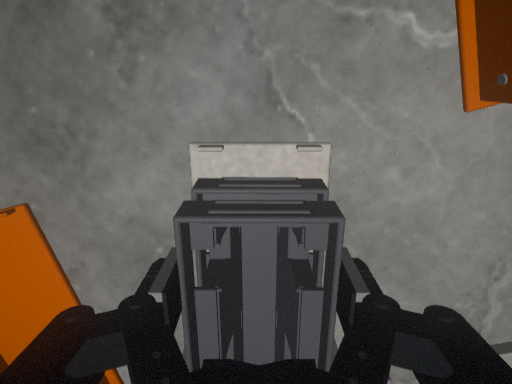

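servo_tool --moves '[0,0,-0.008,0,0,0,1,0,0,-0.01,0,0,0,1,0,0,-0.01,0,0,0,1,0,0,-0.01,0,0,0,1,0,0,0,0,0,0,1]'

```text
t: 5.6
position: [570.1, 86.8, 147.2]
ee_rot: [0.159, 3.137, -0.0]
wrist_force: [0.2, 0.4, -0.9]
finger_gap: 67.0
```

```bash
python3 -c "
from h import *
ss()
im=eyes.read_camera('wrist'); cv2.imwrite('pics/w6.png',im)
im=eyes.read_camera('scene'); cv2.imwrite('pics/s6.png',cv2.resize(im[130:230,170:300],None,fx=6,fy=6))
"
```

```text
t 5.6 p [570.1  86.8 147.2] yaw 84.2 tilt 0.02 F [ 0.2  0.4 -0.9] gap 67.0 q [ 0.11 -0.06  1.77 -0.    1.42 -1.36]
```

View pics/s6.png

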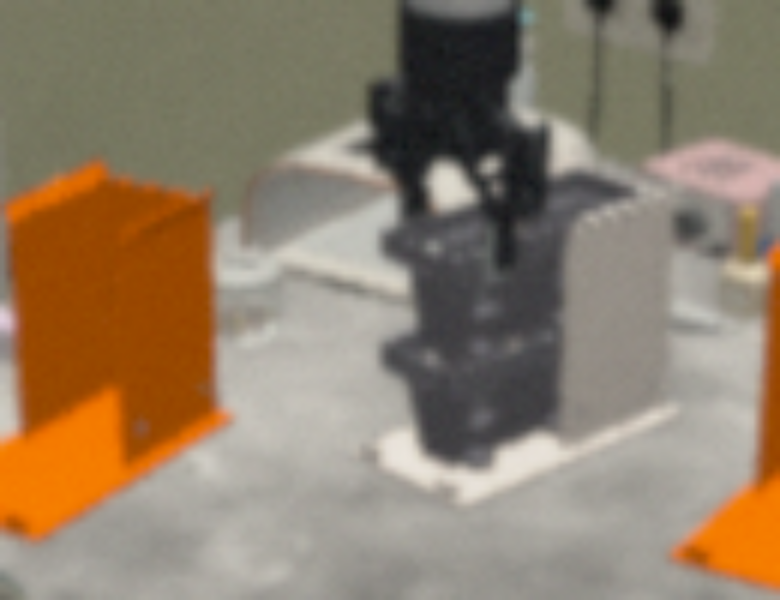

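View pics/w6.png

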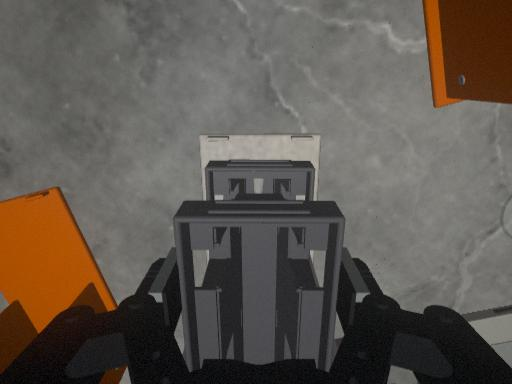

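servo_tool --moves '[0,0,-0.02,0,0,0,1,0,0,-0.03,0,0,0,1,0,0,-0.03,0,0,0,1,0,0,-0.025,0,0,0,1,0,0,-0.01,0,0,0,1]'

```text
t: 6.12
position: [567.6, 86.5, 258.1]
ee_rot: [-0.158, -3.126, 0.003]
wrist_force: [0.8, -0.4, -1.6]
finger_gap: 67.6
```

```bash
python3 -c "
from h import *
ss()
plan((470,-74,260),0,1,vmax=25,wmax=6)
im=eyes.read_camera('wrist'); cv2.imwrite('pics/w6.png',im)
im=eyes.read_camera('scene'); cv2.imwrite('pics/s7.png',cv2.resize(im[100:230,170:300],None,fx=4,fy=4))
"
```

```text
t 6.12 p [567.6  86.5 258.1] yaw 84.2 tilt 0.66 F [ 0.8 -0.4 -1.6] gap 67.6 q [ 0.11 -0.1   1.63 -0.    1.62 -1.36]
need rows 15 from [567.6  86.5 258.1] yaw 84.2 dpos [ -97.6 -160.5    1.9] dyaw -84.2
[0.0054, -0.0113, -0.0, -0.003, -0.011, 0.098, 1.0, 0.0043, -0.0118, -0.0002, -0.0, -0.0, 0.098, 1.0, 0.003, -0.0121, -0.0001, -0.0, -0.0, 0.098, 1.0, 0.0019, -0.0124, -0.0001, -0.0, -0.0, 0.098, 1.0, 0.0007, -0.0125, -0.0001, -0.0, -0.0, 0.098, 1.0]
```

View pics/s7.png

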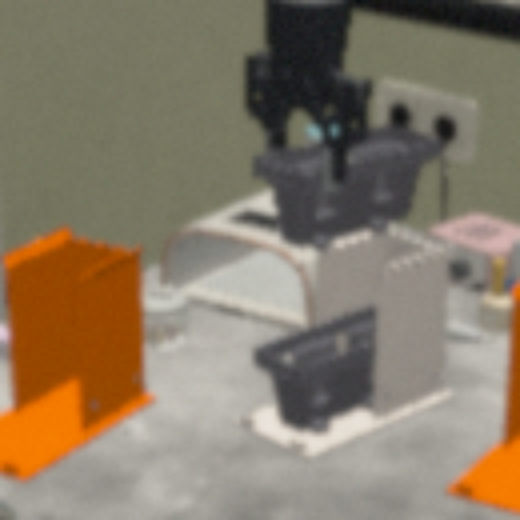

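servo_tool --moves '[0.025,-0.004,0,-0.003,-0.011,0.03,1,0.027,-0.006,0,0,0,0.06,1,0.015,-0.011,0,0,0,0.098,1,0.005,-0.0125,0,0,0,0.098,1,0.002,-0.0125,0,0,0,0.098,1]'

```text
t: 6.63
position: [478.9, 53.7, 244.0]
ee_rot: [-0.766, -3.034, 0.006]
wrist_force: [0.2, 0.5, -0.7]
finger_gap: 67.1
```

```bash
python3 -c "
from h import *
ss()
plan((470,-74,255),0,1,vmax=25,wmax=6.3,n=10)
"
```

```text
t 6.63 p [478.9  53.7 244. ] yaw 61.65 tilt 0.75 F [ 0.2  0.5 -0.7] gap 67.1 q [ 0.06 -0.31  1.83  0.    1.63 -1.02]
need rows 10 from [478.9  53.7 244. ] yaw 61.65 dpos [  -8.9 -127.7   11. ] dyaw -61.65
[-0.0053, -0.0117, -0.0011, -0.007, -0.011, 0.108, 1.0, -0.0065, -0.011, -0.0011, -0.0, -0.0, 0.107, 1.0, -0.0076, -0.0103, -0.0011, -0.0, -0.0, 0.108, 1.0, -0.0087, -0.0094, -0.0011, -0.0, 0.0, 0.107, 1.0, -0.0097, -0.0084, -0.0011, -0.0, 0.0, 0.108, 1.0, -0.0105, -0.0073, -0.0011, -0.0, 0.0, 0.108, 1.0, -0.0112, -0.0061, -0.0011, -0.0, 0.0, 0.107, 1.0, -0.0119, -0.0049, -0.001, -0.0, 0.0, 0.108, 1.0, -0.0122, -0.0036, -0.0011, -0.0, 0.0, 0.107, 1.0, -0.0126, -0.0023, -0.0011, -0.0, 0.0, 0.108, 1.0]
```

servo_tool --moves '[-0.005,-0.012,-0.002,-0.007,-0.011,0.108,1,-0.0065,-0.011,-0.002,0,0,0.108,1,-0.008,-0.01,-0.001,0,0,0.108,1,-0.009,-0.0095,-0.001,0,0,0.108,1,-0.01,-0.0085,-0.001,0,0,0.108,1]'

```text
t: 7.05
position: [469.8, -12.9, 238.8]
ee_rot: [-1.583, -2.702, 0.009]
wrist_force: [0.3, 0.3, -2.6]
finger_gap: 67.3
```

servo_tool --moves '[-0.0105,-0.007,-0.001,0,0,0.108,1,-0.011,-0.006,-0.001,0,0,0.108,1,-0.012,-0.005,-0.001,0,0,0.108,1,-0.012,-0.0035,-0.001,0,0,0.108,1,0,0,0,0,0,0,1]'

```text
t: 7.47
position: [461.8, -67.0, 230.5]
ee_rot: [-2.153, -2.26, 0.024]
wrist_force: [-0.2, 0.6, -2.0]
finger_gap: 67.1
```

```bash
python3 -c "
from h import *
ss()
plan((470,-74,90),0,1,vmax=35,wmax=6.3,n=10)
im=eyes.read_camera('top'); cv2.imwrite('pics/t8.png',cv2.resize(im[100:280,140:340],None,fx=3,fy=3))
"
```

```text
t 7.47 p [461.8 -67.  230.5] yaw 2.78 tilt 1.42 F [-0.2  0.6 -2. ] gap 67.1 q [-0.2  -0.33  1.87 -0.    1.62 -0.25]
need rows 5 from [461.8 -67.  230.5] yaw 2.78 dpos [   8.2   -7.  -140.5] dyaw -2.78
[-0.0016, 0.0023, 0.028, -0.025, -0.003, 0.01, 1.0, -0.0015, 0.0015, 0.0281, 0.0, -0.0, 0.009, 1.0, -0.0014, 0.0016, 0.0281, 0.0, -0.0, 0.01, 1.0, -0.0015, 0.0016, 0.0281, 0.0, -0.0, 0.01, 1.0, -0.0014, 0.0016, 0.0281, 0.0, -0.0, 0.009, 1.0]
```

View pics/t8.png

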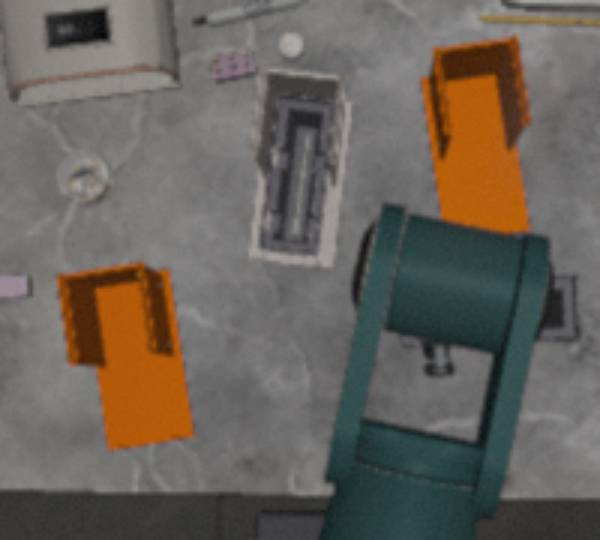

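servo_tool --moves '[-0.0015,0.0023,0.028,-0.025,-0.003,0.01,1,-0.0015,0.0015,0.028,0,0,0.01,1,-0.0015,0.0015,0.028,0,0,0.01,1,-0.0015,0.0015,0.028,0,0,0.01,1,0,0,0,0,0,0,1]'

```text
t: 7.93
position: [467.1, -69.0, 109.0]
ee_rot: [-2.185, -2.254, -0.002]
wrist_force: [-0.7, -0.2, -3.3]
finger_gap: 67.1
```

```bash
python3 -c "
from h import *
ss()
plan((470,-74,72),0,1,vmax=12,wmax=6.3,n=10)
"
```

```text
t 7.93 p [467.1 -69.  109. ] yaw 1.78 tilt 0.18 F [-0.7 -0.2 -3.3] gap 67.1 q [-0.2  -0.27  2.03  0.    1.39 -0.23]
need rows 4 from [467.1 -69.  109. ] yaw 1.78 dpos [  2.9  -5.  -37. ] dyaw -1.78
[-0.0013, 0.0007, 0.0092, -0.001, -0.003, 0.008, 1.0, -0.0012, 0.0007, 0.0093, -0.0, 0.0, 0.008, 1.0, -0.0013, 0.0007, 0.0092, -0.0, 0.0, 0.007, 1.0, -0.0012, 0.0008, 0.0093, -0.0, 0.0, 0.008, 1.0]
```

servo_tool --moves '[-0.001,0.001,0.009,-0.001,-0.003,0.008,1,-0.001,0,0.009,0,0,0.008,1,-0.001,0,0.009,0,0,0.008,1,-0.001,0,0.008,0,0,0.006,1,0,0,0,0,0,0,1]'

```text
t: 8.35
position: [468.7, -71.7, 72.6]
ee_rot: [2.214, 2.229, 0.001]
wrist_force: [-0.8, 0.2, -2.3]
finger_gap: 67.3
```

```bash
python3 -c "
from h import *
ss()
plan((470,-74,67),0,1,vmax=12,wmax=6.3,n=10)
im=eyes.read_camera('scene'); cv2.imwrite('pics/s9.png',cv2.resize(im[120:270,160:360],None,fx=4,fy=4))
"
```

```text
t 8.35 p [468.7 -71.7  72.6] yaw 0.38 tilt 0.03 F [-0.8  0.2 -2.3] gap 67.3 q [-0.21 -0.24  2.06  0.    1.32 -0.21]
need rows 1 from [468.7 -71.7  72.6] yaw 0.38 dpos [ 1.3 -2.3 -5.6] dyaw -0.38
[-0.0023, 0.0013, 0.0056, 0.001, 0.0, 0.007, 1.0]
```

View pics/s9.png

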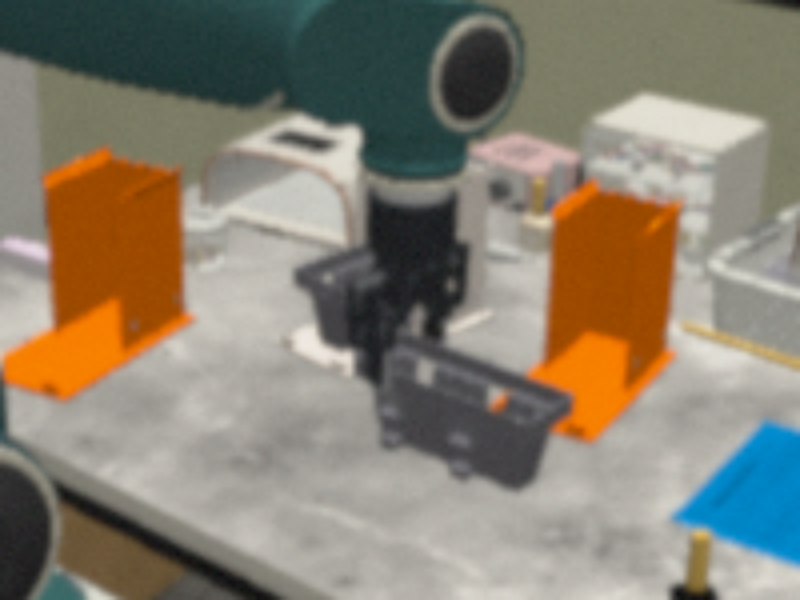

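servo_tool --moves '[-0.001,0,0.003,0,0,0.005,1,0,0,0.002,0,0,0,1,0,0,0.002,0,0,0,1,0,0,0,0,0,0,1]'

```text
t: 8.73
position: [470.1, -73.2, 68.0]
ee_rot: [2.217, 2.221, 0.004]
wrist_force: [-0.7, -0.4, -1.6]
finger_gap: 67.1
```

```bash
python3 -c "
from h import *
ss()
"
```

```text
t 8.73 p [470.1 -73.2  68. ] yaw 0.09 tilt 0.26 F [-0.7 -0.4 -1.6] gap 67.1 q [-0.21 -0.23  2.06  0.    1.31 -0.21]
```

servo_tool --moves '[0,0,0.002,-0.001,0.004,0,1,0,0,0.001,0,0,0,1,0,0,0,0,0,0,1]'

```text
t: 8.98
position: [470.5, -73.2, 65.6]
ee_rot: [2.218, 2.222, 0.011]
wrist_force: [-1.2, -0.0, 0.7]
finger_gap: 67.1
```

servo_tool --moves '[0,0,0.0015,0,0,0,1,0,0,0,0,0,0,1]'

```text
t: 9.15
position: [470.8, -73.2, 65.8]
ee_rot: [2.218, 2.221, 0.012]
wrist_force: [-0.3, -0.5, -1.5]
finger_gap: 66.9
```

```bash
python3 -c "
from h import *
ss()
"
```

```text
t 9.15 p [470.8 -73.2  65.8] yaw 0.09 tilt 0.45 F [-0.3 -0.5 -1.5] gap 66.9 q [-0.21 -0.23  2.06  0.01  1.3  -0.21]
```

servo_tool --moves '[0,0,0,0,0,0,0.3,0,0,0,0,0,0,0,0,0,0,0,0,0,0,0,0,0,0,0,0,0,0,0,0,0,0,0,0]'

```text
t: 9.57
position: [471.2, -73.4, 66.0]
ee_rot: [2.217, 2.221, 0.013]
wrist_force: [0.2, 0.3, 0.1]
finger_gap: 85.5
```

servo_tool --moves '[0,0,0,0,0,0,0,0,0,0,0,0,0,0,0,0,0,0,0,0,0]'

```text
t: 9.82
position: [471.2, -73.4, 65.9]
ee_rot: [2.217, 2.221, 0.013]
wrist_force: [-0.8, 0.1, 0.4]
finger_gap: 85.5
```

```bash
python3 -c "
from h import *
ss()
im=eyes.read_camera('wrist'); cv2.imwrite('pics/w10.png',im)
im=eyes.read_camera('scene'); cv2.imwrite('pics/s10.png',cv2.resize(im[120:270,160:360],None,fx=4,fy=4))
"
```

```text
t 9.82 p [471.2 -73.4  65.9] yaw 0.1 tilt 0.51 F [-0.8  0.1  0.4] gap 85.5 q [-0.21 -0.23  2.06  0.    1.3  -0.21]
```

View pics/w10.png

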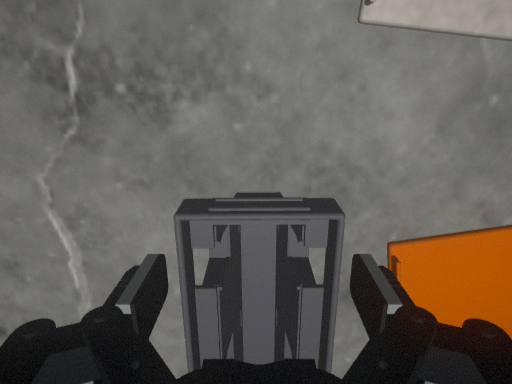

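View pics/s10.png

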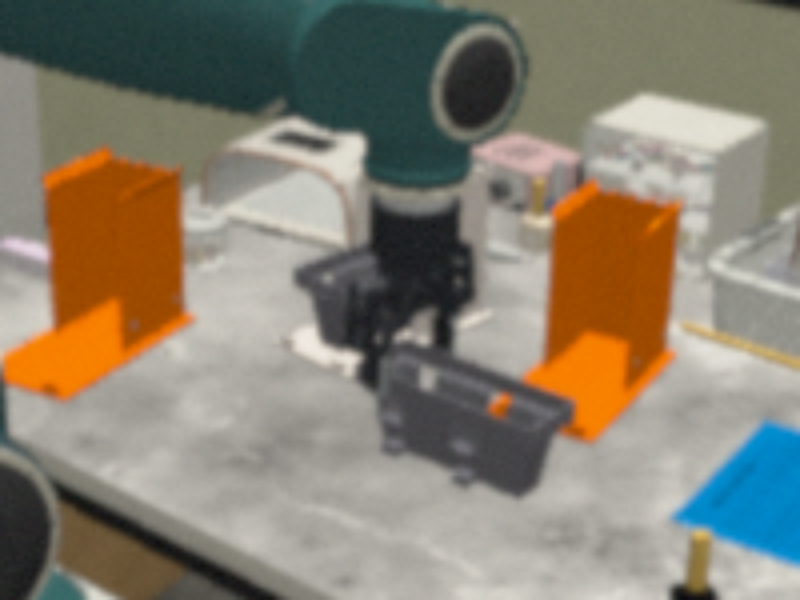

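servo_tool --moves '[0,0,-0.025,0,0,0,0,0,0,-0.03,0,0,0,0,-0.015,0,-0.005,0,0,0,0,-0.035,0,0,0,0,0,0,-0.035,0,0,0,0,0,0]'

```text
t: 10.33
position: [470.7, -156.5, 128.2]
ee_rot: [2.21, 2.229, 0.013]
wrist_force: [1.5, -0.3, 0.3]
finger_gap: 85.5
```

```bash
python3 -c "
from h import *
ss()
plan((470.5,-186,110),0,0,rows=3)
im=eyes.read_camera('wrist'); cv2.imwrite('pics/w11.png',im)
"
```

```text
t 10.33 p [ 470.7 -156.5  128.2] yaw 0.48 tilt 0.5 F [ 1.5 -0.3  0.3] gap 85.5 q [-0.38 -0.23  1.96  0.01  1.41 -0.39]
need rows 3 from [ 470.7 -156.5  128.2] yaw 0.48 dpos [ -0.2 -29.5 -18.2] dyaw -0.48
[-0.0099, -0.0002, 0.006, 0.008, -0.004, 0.003, 0.0, -0.0098, -0.0001, 0.0061, -0.0, 0.0, 0.003, 0.0, -0.0098, -0.0001, 0.006, -0.0, 0.0, 0.002, 0.0]
```

View pics/w11.png

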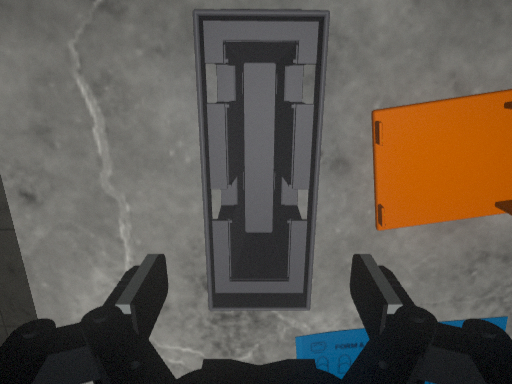

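```bash
python3 -c "
from h import *
ss()
c=eyes.calibration('wrist')
P=np.array([back('wrist',(y,x),80,c) for x,y in [(193.5,11),(329,11),(209,309.5),(310.5,310)]]);print(P.round(1),P.mean(0).round(1))
plan((470.5,-186,110),0,0,rows=3)
"
```

```text
t 10.38 p [ 470.6 -161.3  128. ] yaw 0.36 tilt 0.44 F [-1.6 -0.1 -0.8] gap 85.7 q [-0.38 -0.23  1.96  0.    1.41 -0.39]
[[ 437.5  -47.3   80. ]
 [ 504.6  -46.9   80. ]
 [ 437.4 -226.    80. ]
 [ 505.9 -226.3   80. ]] [ 471.3 -136.6   80. ]
need rows 3 from [ 470.6 -161.3  128. ] yaw 0.36 dpos [ -0.1 -24.7 -18. ] dyaw -0.36
[-0.0083, -0.0001, 0.006, 0.007, -0.002, 0.002, 0.0, -0.0082, -0.0001, 0.006, 0.0, 0.0, 0.002, 0.0, -0.0082, -0.0, 0.006, 0.0, 0.0, 0.002, 0.0]
```

servo_tool --moves '[-0.009,0,0.006,0.007,-0.002,0.002,0,-0.009,0,0.006,0,0,0.002,0,-0.007,0,0.006,0,0,0.002,0,0,0,0,0,0,0,0]'

```text
t: 10.72
position: [470.4, -189.8, 107.9]
ee_rot: [-2.225, -2.218, 0.001]
wrist_force: [-0.0, -0.1, -0.3]
finger_gap: 85.5
```

```bash
python3 -c "
from h import *
im=eyes.read_camera('wrist'); cv2.imwrite('pics/w12.png',im)
ss()
plan((471,-188,67),0,0,rows=4)
"
```

```text
t 10.77 p [ 470.4 -189.3  108.3] yaw -0.17 tilt 0.02 F [-0.4  0.7 -0.2] gap 85.3 q [-0.43 -0.19  1.96 -0.    1.37 -0.43]
need rows 4 from [ 470.4 -189.3  108.3] yaw -0.17 dpos [  0.6   1.3 -41.3] dyaw 0.17
[0.0003, 0.0001, 0.0103, -0.0, -0.0, -0.001, 0.0, 0.0004, 0.0002, 0.0104, -0.0, -0.0, -0.0, 0.0, 0.0003, 0.0001, 0.0103, -0.0, -0.0, -0.001, 0.0, 0.0003, 0.0002, 0.0103, -0.0, -0.0, -0.001, 0.0]
```

View pics/w12.png

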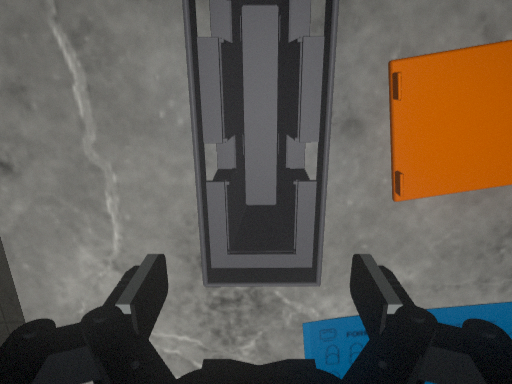

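```bash
python3 -c "
from h import *
c=eyes.calibration('wrist')
for x,y in [(204,286),(320,285)]: print(back('wrist',(y,x),80,c).round(1))
"
```

```text
[ 437.9 -221.4   80. ]
[ 505.6 -220.8   80. ]
```

servo_tool --moves '[0.0005,0,0.011,0,0,0,0,0.0005,0,0.011,0,0,0,0,0.0005,0,0.011,0,0,0,0,0,0,0.008,0,0,0,0,0,0,0,0,0,0,0]'

```text
t: 11.18
position: [470.3, -185.0, 62.2]
ee_rot: [-2.221, -2.22, 0.0]
wrist_force: [-0.3, 1.2, -0.5]
finger_gap: 85.4
```

```bash
python3 -c "
from h import *
im=eyes.read_camera('wrist'); cv2.imwrite('pics/w13.png',im)
ss()
plan((471,-188,66),0,0,rows=2)
"
```

```text
t 11.23 p [ 470.4 -185.1   62.9] yaw -0.02 tilt 0.07 F [-0.3 -0.1 -0. ] gap 85.5 q [-0.43 -0.15  2.    0.    1.29 -0.43]
need rows 2 from [ 470.4 -185.1   62.9] yaw -0.02 dpos [ 0.6 -2.9  3.1] dyaw 0.02
[-0.0015, 0.0003, -0.0016, -0.001, -0.001, -0.0, 0.0, -0.0014, 0.0003, -0.0015, 0.0, 0.0, -0.0, 0.0]
```

View pics/w13.png

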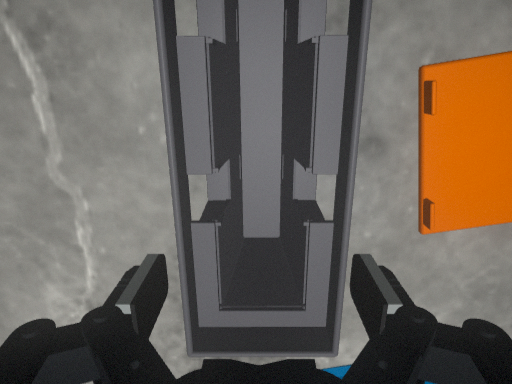

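servo_tool --moves '[0,0.0005,-0.003,0,0,0,0.1,0,0,0,0,0,0,0.5,0,0,0,0,0,0,1,0,0,0,0,0,0,1,0,0,0,0,0,0,1]' --grip_force 40

```text
t: 11.65
position: [471.9, -185.2, 67.9]
ee_rot: [2.22, 2.221, 0.001]
wrist_force: [-0.4, 0.5, -1.7]
finger_gap: 67.0
```

servo_tool --moves '[0,0,0,0,0,0,1,0,0,0,0,0,0,1,0,0,0,0,0,0,1]'

```text
t: 11.9
position: [471.9, -185.3, 68.2]
ee_rot: [2.22, 2.221, 0.001]
wrist_force: [0.3, 0.2, -1.8]
finger_gap: 67.2
```

```bash
python3 -c "
from h import *
ss()
im=eyes.read_camera('wrist'); cv2.imwrite('pics/w14.png',im)
im=eyes.read_camera('top'); cv2.imwrite('pics/t14.png',cv2.resize(im[100:200,190:290],None,fx=6,fy=6,interpolation=cv2.INTER_CUBIC))
im=eyes.read_camera('scene'); cv2.imwrite('pics/s14.png',cv2.resize(im[120:270,160:360],None,fx=4,fy=4))
ss()
"
```

```text
t 11.9 p [ 471.9 -185.3   68.2] yaw 0.01 tilt 0.09 F [ 0.3  0.2 -1.8] gap 67.2 q [-0.42 -0.15  2.    0.    1.3  -0.42]
t 12.05 p [ 471.9 -185.3   68.2] yaw 0.01 tilt 0.09 F [ 0.   0.1 -1.7] gap 66.9 q [-0.42 -0.15  2.    0.    1.3  -0.42]
```

View pics/w14.png

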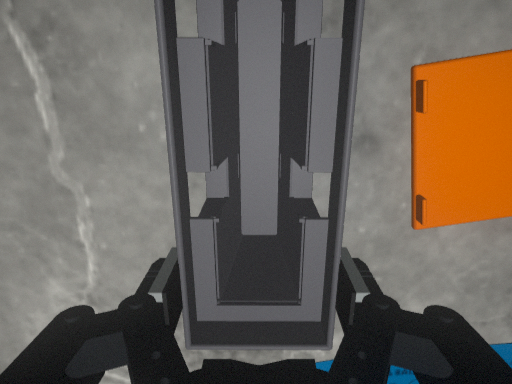

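View pics/t14.png

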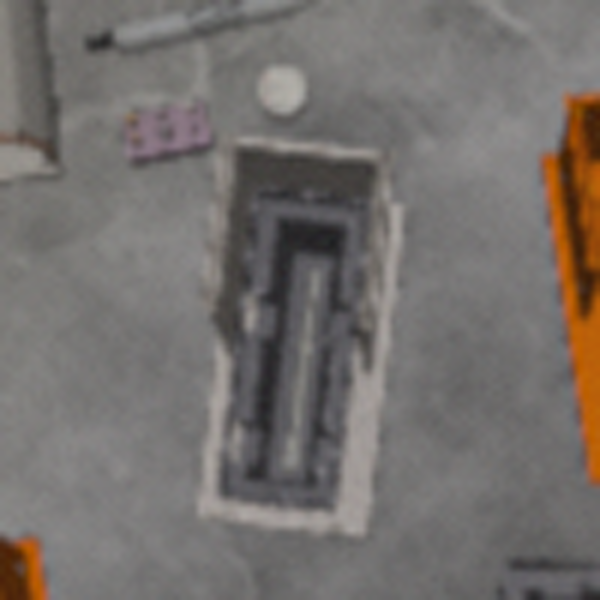

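View pics/s14.png

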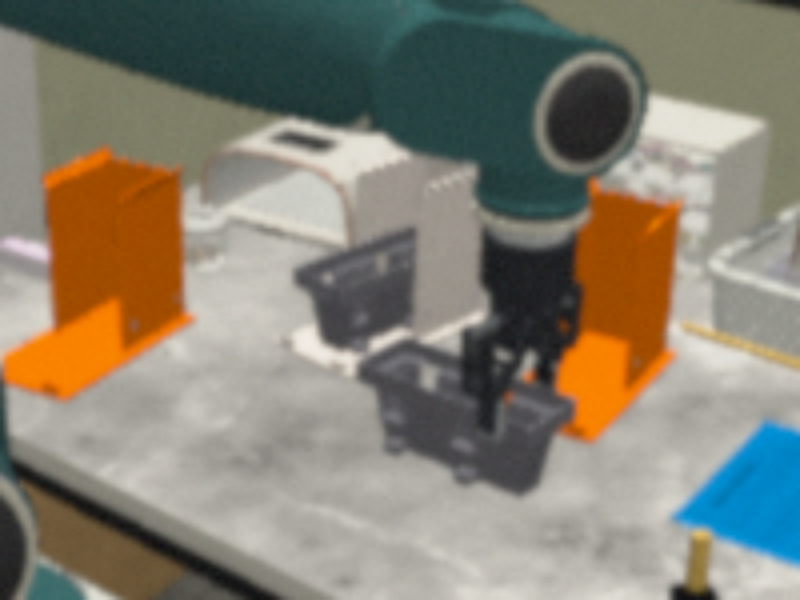

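```bash
python3 - <<'E'
from h import *
P=np.array([back('top',(100+y/6-.4,190+x/6-.4),86) for x,y in [(220,496),(336,508),(253,200),(366,210)]])
print(P.round(1),P.mean(0).round(1)); d=P[2:].mean(0)-P[:2].mean(0); print(np.linalg.norm(d),np.rad2deg(np.arctan2(d[1],d[0])))
F=np.array([back('top',(100+y/6-.4,190+x/6-.4),6) for x,y in [(200,515),(366,534)]]);print(F.round(1),F.mean(0))
E
```

```text
[[540.5 119.8  86. ]
 [534.5  53.5  86. ]
 [712.  104.3  86. ]
 [707.1  39.1  86. ]] [623.5  79.2  86. ]
172.70834626309212 -4.952572420572313
[[537.4 138.    6. ]
 [527.3  38.    6. ]] [532.31989854  88.02959127   6.        ]
```

```bash
python3 - <<'E'
from h import *
c=eyes.calibration('wrist');s=status.read_state();r=R.from_rotvec(s['ee_rot']);p=s['position']
# height of rim above TCP: w5: 120-105.3=14.7 ; w14: 80-68.2 =11.8 (+1?)
for n,h,pts in [('w5',14.7,[(176,219),(343,219)]),('w14',12.5,[(187,347),(333,347)]),('w13-like',14.7,[(187,347),(333,347)])]:
    for x,y in pts: print(n,(r.inv().apply(back('wrist',(y,x),p[2]+h,c)-p)).round(1))
E
python3 -c "
import cv2
a=cv2.imread('pics/w5.png')[180:240,160:360];b=cv2.imread('pics/w14.png')[310:370,160:360]
import numpy as np
cv2.imwrite('pics/ab.png',cv2.resize(np.vstack([a,b]),None,fx=4,fy=4,interpolation=cv2.INTER_CUBIC))"
```

```text
w5 [ 29.9 -33.1 -14.8]
w5 [ 29.8  33.  -14.7]
w14 [-36.7 -34.  -12.5]
w14 [-36.7  34.5 -12.4]
w13-like [-34.5 -33.4 -14.7]
w13-like [-34.5  33.8 -14.6]
```

View pics/ab.png

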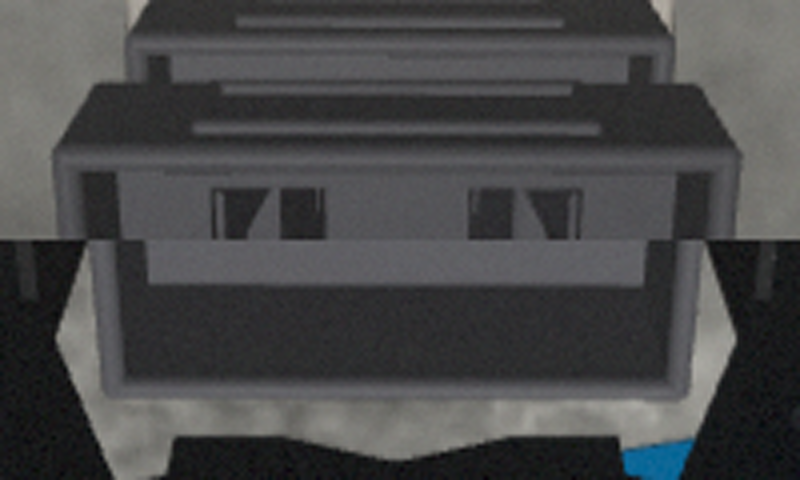

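servo_tool --moves '[0,0,-0.02,0,0,0,1,0,0,-0.035,0,0,0,1,0,0,-0.04,0,0,0,1,0,0,-0.04,0,0,0,1,0,0,-0.04,0,0,0,1]'

```text
t: 12.47
position: [468.1, -183.7, 239.1]
ee_rot: [-2.211, -2.211, 0.008]
wrist_force: [1.0, -0.3, -1.3]
finger_gap: 67.4
```

```bash
python3 -c "
from h import *
ss()
plan((530,60,275),-95.8,1,vmax=25,wmax=6.2,n=10)
im=eyes.read_camera('scene'); cv2.imwrite('pics/s15.png',cv2.resize(im[60:270,160:400],None,fx=3,fy=2.8))
"
```

```text
t 12.47 p [ 468.1 -183.7  239.1] yaw 0.01 tilt 0.9 F [ 1.  -0.3 -1.3] gap 67.4 q [-0.42 -0.25  1.8   0.    1.61 -0.42]
need rows 16 from [ 468.1 -183.7  239.1] yaw 0.01 dpos [ 61.9 243.7  35.9] dyaw -95.81
[0.0152, 0.0038, -0.0022, -0.015, -0.006, 0.104, 1.0, 0.0156, 0.0023, -0.0022, 0.0, 0.0, 0.105, 1.0, 0.0157, 0.0006, -0.0023, 0.0, -0.0, 0.104, 1.0, 0.0157, -0.001, -0.0022, 0.0, -0.0, 0.105, 1.0, 0.0155, -0.0026, -0.0023, 0.0, -0.0, 0.104, 1.0, 0.0151, -0.0043, -0.0022, 0.0, -0.0, 0.105, 1.0, 0.0146, -0.0058, -0.0023, 0.0, -0.0, 0.105, 1.0, 0.0139, -0.0073, -0.0022, 0.0, -0.0, 0.104, 1.0, 0.0131, -0.0087, -0.0023, 0.0, -0.0, 0.105, 1.0, 0.0121, -0.01, -0.0022, 0.0, -0.0, 0.104, 1.0]
```

View pics/s15.png

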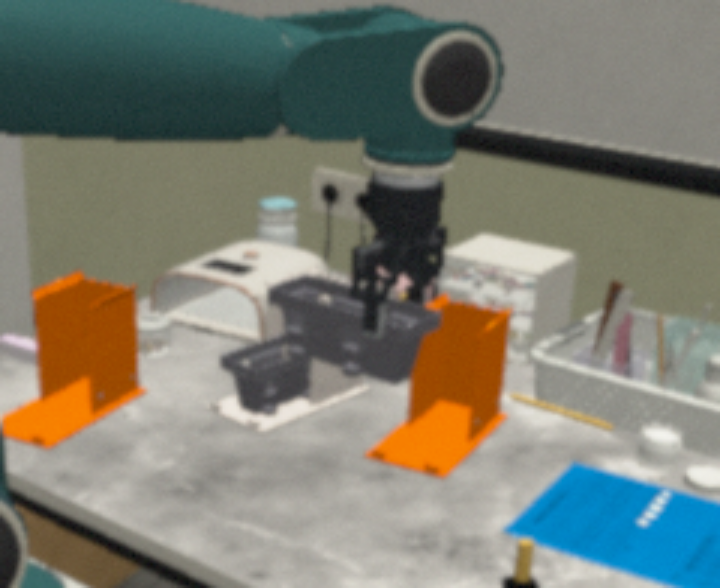

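servo_tool --moves '[0.015,0.004,-0.01,-0.015,-0.006,0.104,1,0.0155,0.002,-0.008,0,0,0.104,1,0.0155,0.0005,-0.006,0,0,0.104,1,0.0155,-0.001,-0.004,0,0,0.104,1,0.0155,-0.0025,-0.004,0,0,0.104,1]'

```text
t: 12.93
position: [489.9, -108.9, 285.9]
ee_rot: [2.721, 1.539, 0.017]
wrist_force: [0.4, 0.0, -2.2]
finger_gap: 67.2
```

servo_tool --moves '[0.015,-0.0045,-0.003,0,0,0.104,1,0.0145,-0.006,-0.003,0,0,0.104,1,0.014,-0.007,-0.003,0,0,0.104,1,0.013,-0.0085,-0.002,0,0,0.104,1,0.012,-0.01,-0.002,0,0,0.104,1]'

```text
t: 13.35
position: [511.7, -29.7, 298.9]
ee_rot: [3.039, 0.747, 0.024]
wrist_force: [0.6, 0.0, -1.8]
finger_gap: 66.8
```

```bash
python3 -c "
from h import *
ss()
plan((530,90.5,275),-95.8,1,vmax=25,wmax=6.2,n=10)
"
```

```text
t 13.35 p [511.7 -29.7 298.9] yaw -62.38 tilt 1.13 F [ 0.6  0.  -1.8] gap 66.8 q [-0.1  -0.26  1.71 -0.01  1.68  0.98]
need rows 6 from [511.7 -29.7 298.9] yaw -62.38 dpos [ 18.3 120.2 -23.9] dyaw -33.42
[0.0119, -0.0164, 0.0039, 0.015, -0.013, 0.097, 1.0, 0.0104, -0.0174, 0.004, -0.0, -0.0, 0.098, 1.0, 0.0086, -0.0184, 0.004, -0.0, 0.0, 0.097, 1.0, 0.0068, -0.0191, 0.0039, -0.0, 0.0, 0.097, 1.0, 0.0049, -0.0197, 0.004, -0.0, 0.0, 0.097, 1.0, 0.003, -0.02, 0.004, -0.0, 0.0, 0.097, 1.0]
```

servo_tool --moves '[0.012,-0.0165,0,0.015,-0.013,0.097,1,0.0105,-0.0175,0,0,0,0.097,1,0.0085,-0.0185,0,0,0,0.097,1,0.007,-0.019,0,0,0,0.097,1,0.005,-0.02,0,0,0,0.097,1]'

```text
t: 13.77
position: [528.7, 75.2, 297.8]
ee_rot: [-3.141, 0.047, 0.002]
wrist_force: [-0.0, 0.1, -1.7]
finger_gap: 67.2
```

servo_tool --moves '[0.003,-0.02,0,0,0,0.08,1,0,0,0,0,0,0,1]'

```text
t: 13.93
position: [532.6, 98.9, 296.8]
ee_rot: [-3.135, 0.187, 0.003]
wrist_force: [-0.0, 0.5, -1.5]
finger_gap: 67.2
```

```bash
python3 -c "
from h import *
ss()
plan((574.5,86.1,270),-95.8,1,vmax=20,wmax=6.2,n=10)
"
```

```text
t 13.93 p [532.6  98.9 296.8] yaw -96.81 tilt 0.14 F [-0.   0.5 -1.5] gap 67.2 q [ 0.14 -0.18  1.65  0.    1.68  1.83]
need rows 3 from [532.6  98.9 296.8] yaw -96.81 dpos [ 41.9 -12.8 -26.8] dyaw 1.01
[0.0144, 0.0026, 0.0089, -0.001, 0.002, -0.006, 1.0, 0.0144, 0.0027, 0.009, -0.0, 0.0, -0.006, 1.0, 0.0143, 0.0028, 0.0089, -0.0, 0.0, -0.006, 1.0]
```

servo_tool --moves '[0.0145,0.0026,0.009,-0.001,0.002,-0.006,1,0.0145,0.0027,0.009,0,0,-0.006,1,0.014,0.003,0.009,0,0,-0.006,1,0,0,0,0,0,0,1,0,0,0,0,0,0,1]'

```text
t: 14.35
position: [575.6, 86.6, 267.8]
ee_rot: [-3.138, 0.147, 0.001]
wrist_force: [0.3, -0.2, -1.4]
finger_gap: 67.0
```

```bash
python3 -c "
from h import *
ss()
plan((574.5,86.1,255),-95.8,1,vmax=20,wmax=6.2,n=10)
im=eyes.read_camera('wrist'); cv2.imwrite('pics/w16.png',im)
im=eyes.read_camera('scene'); cv2.imwrite('pics/s16.png',cv2.resize(im[60:230,160:320],None,fx=4,fy=3.5))
ss()
"
```

```text
t 14.35 p [575.6  86.6 267.8] yaw -95.38 tilt 0.04 F [ 0.3 -0.2 -1.4] gap 67.0 q [ 0.11 -0.09  1.61  0.    1.62  1.77]
need rows 1 from [575.6  86.6 267.8] yaw -95.38 dpos [ -1.1  -0.5 -12.8] dyaw -0.42
[-0.0011, 0.0006, 0.0128, -0.0, 0.001, 0.007, 1.0]
t 14.45 p [575.3  86.7 268.1] yaw -95.39 tilt 0.01 F [ 0.8  1.  -2.3] gap 67.1 q [ 0.11 -0.09  1.61  0.    1.62  1.77]
```

View pics/w16.png

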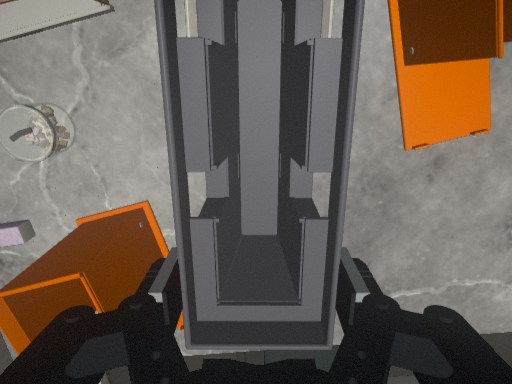

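View pics/s16.png

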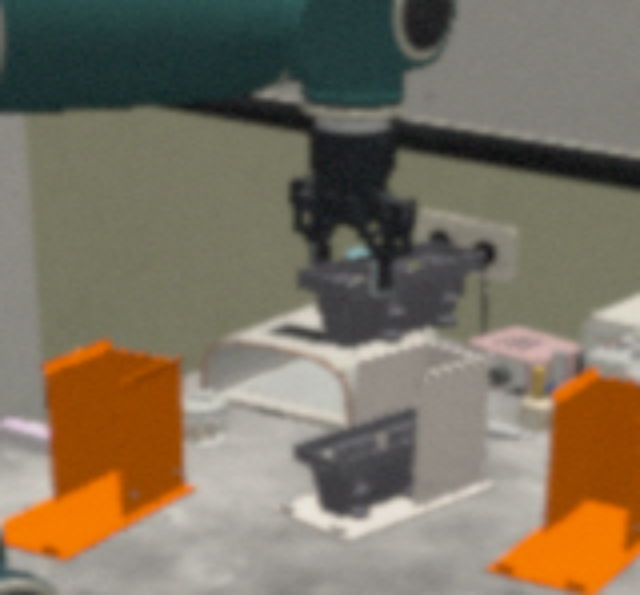

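servo_tool --moves '[-0.001,0.0006,0.015,0,0.001,0.007,1,0,0,0.016,0,0,0,1,0,0,0.016,0,0,0,1,0,0,0.012,0,0,0,1,0,0,0,0,0,0,1]'

```text
t: 14.87
position: [572.6, 86.4, 206.6]
ee_rot: [-3.137, 0.16, -0.008]
wrist_force: [0.3, -0.0, -2.2]
finger_gap: 67.2
```

```bash
python3 -c "
from h import *
ss()
plan((574.5,86.1,165),-95.8,1,vmax=16,wmax=6.2,n=10)
"
```

```text
t 14.87 p [572.6  86.4 206.6] yaw -95.85 tilt 0.3 F [ 0.3 -0.  -2.2] gap 67.2 q [ 0.11 -0.08  1.7  -0.    1.52  1.78]
need rows 3 from [572.6  86.4 206.6] yaw -95.85 dpos [  1.9  -0.3 -41.6] dyaw 0.05
[0.0006, 0.0, 0.0139, -0.001, -0.005, -0.0, 1.0, 0.0006, 0.0001, 0.0138, -0.0, -0.0, -0.001, 1.0, 0.0007, -0.0, 0.0139, -0.0, -0.0, 0.0, 1.0]
```

servo_tool --moves '[0.0007,0,0.0135,-0.001,-0.005,0,1,0.0007,0,0.0135,0,0,0,1,0.0007,0,0.012,0,0,0,1,0,0,0,0,0,0,1]'

```text
t: 15.2
position: [574.5, 86.3, 164.5]
ee_rot: [-3.137, 0.16, -0.001]
wrist_force: [-0.3, -0.3, -1.1]
finger_gap: 67.3
```

```bash
python3 -c "
from h import *
ss()
plan((574.5,86.1,155),-95.8,1,vmax=16,wmax=6.2,n=10)
im=eyes.read_camera('wrist'); cv2.imwrite('pics/w17.png',im)
im=eyes.read_camera('scene'); cv2.imwrite('pics/s17.png',cv2.resize(im[100:230,160:300],None,fx=5,fy=4.5,interpolation=cv2.INTER_CUBIC))
im=eyes.read_camera('top'); cv2.imwrite('pics/t17.png',cv2.resize(im[100:200,190:290],None,fx=6,fy=6,interpolation=cv2.INTER_CUBIC))
ss()
"
```

```text
t 15.2 p [574.5  86.3 164.5] yaw -95.85 tilt 0.05 F [-0.3 -0.3 -1.1] gap 67.3 q [ 0.11 -0.06  1.75  0.    1.45  1.78]
need rows 1 from [574.5  86.3 164.5] yaw -95.85 dpos [ 0.  -0.2 -9.5] dyaw 0.05
[0.0, 0.0002, 0.0095, -0.0, -0.001, -0.001, 1.0]
t 15.35 p [575.4  86.4 167.8] yaw -95.85 tilt 0.24 F [ 0.4  0.6 -2.4] gap 67.1 q [ 0.11 -0.06  1.74  0.    1.46  1.78]
```

View pics/w17.png

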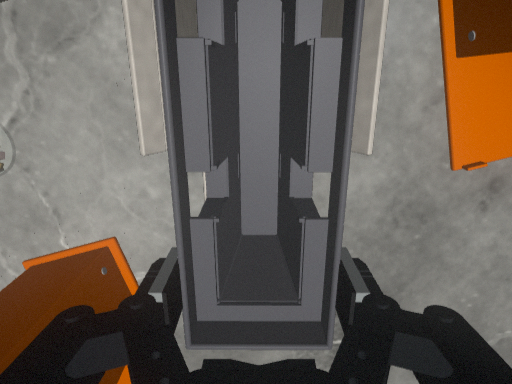

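View pics/s17.png

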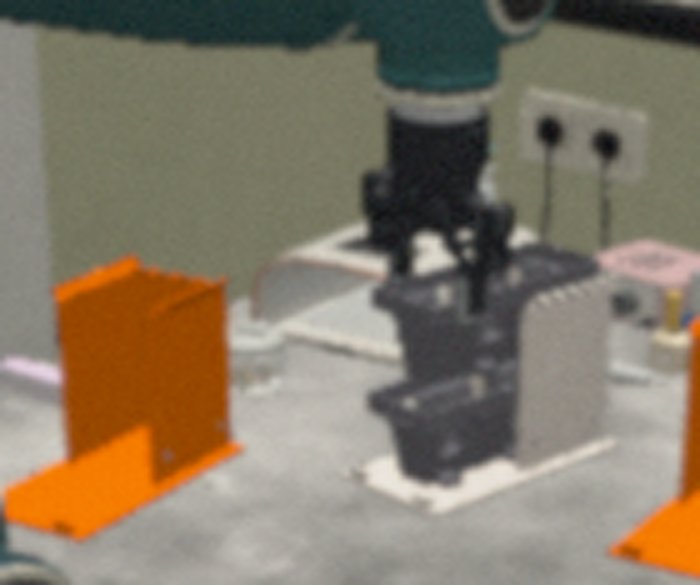

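View pics/t17.png

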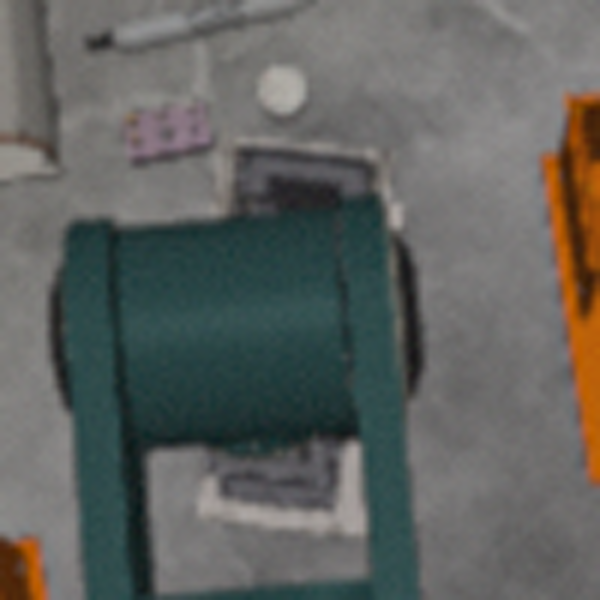

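servo_tool --moves '[-0.0005,-0.0005,0.006,-0.001,-0.003,0,1,0,0,0.005,0,0,0,1,0,0,0.005,0,0,0,1,0,0,0,0,0,0,1]'

```text
t: 15.68
position: [575.9, 87.1, 152.6]
ee_rot: [-3.137, 0.16, -0.007]
wrist_force: [0.0, -0.0, -1.9]
finger_gap: 67.4
```

```bash
python3 -c "
from h import *
ss()
plan((574.5,86.6,148),-95.8,1,vmax=4,wmax=6.2,n=10)
"
```

```text
t 15.68 p [575.9  87.1 152.6] yaw -95.85 tilt 0.24 F [ 0.  -0.  -1.9] gap 67.4 q [ 0.11 -0.05  1.76 -0.    1.43  1.78]
need rows 2 from [575.9  87.1 152.6] yaw -95.85 dpos [-1.4 -0.5 -4.6] dyaw 0.05
[-0.0007, 0.0003, 0.0023, -0.001, -0.004, -0.0, 1.0, -0.0007, 0.0003, 0.0023, 0.0, -0.0, -0.001, 1.0]
```

servo_tool --moves '[-0.0007,0.0005,0.003,-0.001,-0.004,0,1,-0.0007,0,0.003,0,0,0,1,0,0,0.002,0,0,0,1,0,0,0,0,0,0,1]'

```text
t: 16.02
position: [574.3, 86.7, 143.8]
ee_rot: [3.137, -0.16, -0.0]
wrist_force: [-0.7, -0.6, -1.4]
finger_gap: 67.3
```

```bash
python3 -c "
from h import *
ss()
plan((574.5,86.6,140),-95.8,1,vmax=4,wmax=6.2,n=10)
im=eyes.read_camera('scene'); cv2.imwrite('pics/s18.png',cv2.resize(im[120:220,200:300],None,fx=7,fy=6,interpolation=cv2.INTER_CUBIC))
"
```

```text
t 16.02 p [574.3  86.7 143.8] yaw -95.85 tilt 0.03 F [-0.7 -0.6 -1.4] gap 67.3 q [ 0.11 -0.04  1.77 -0.    1.42  1.78]
need rows 1 from [574.3  86.7 143.8] yaw -95.85 dpos [ 0.2 -0.1 -3.8] dyaw 0.05
[0.0002, 0.0001, 0.0038, 0.001, 0.0, -0.001, 1.0]
```

View pics/s18.png

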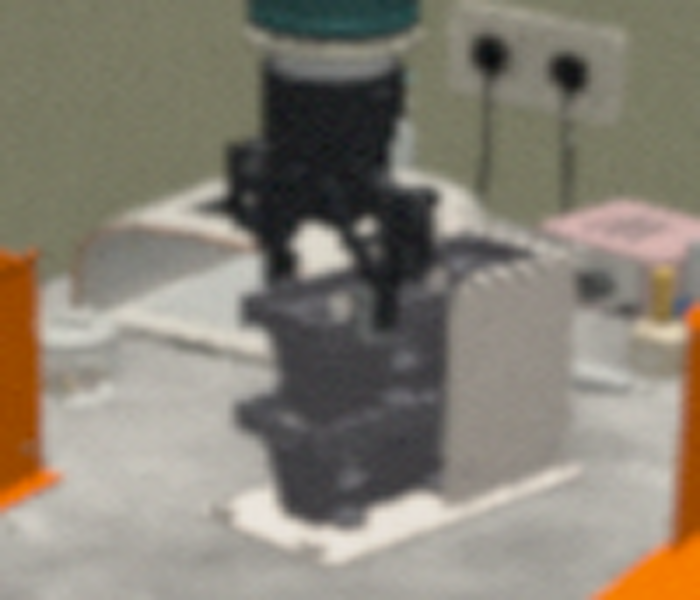

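servo_tool --moves '[0,0,0.003,0,0,0,1,0,0,0.002,0,0,0,1,0,0,0,0,0,0,1]'

```text
t: 16.32
position: [574.6, 86.7, 139.0]
ee_rot: [3.137, -0.16, 0.001]
wrist_force: [0.9, 0.0, -1.8]
finger_gap: 67.4
```

servo_tool --moves '[0,0,0.0015,0,0,0,1,0,0,0,0,0,0,1]'

```text
t: 16.48
position: [574.6, 86.7, 137.3]
ee_rot: [3.137, -0.16, 0.001]
wrist_force: [-0.2, -1.2, -1.9]
finger_gap: 67.2
```

```bash
python3 -c "
from h import *
ss()
"
```

```text
t 16.48 p [574.6  86.7 137.3] yaw -95.85 tilt 0.04 F [-0.2 -1.2 -1.9] gap 67.2 q [ 0.11 -0.04  1.77 -0.    1.41  1.78]
```

servo_tool --moves '[0,0,0.001,0,0,0,1,0,0,0,0,0,0,1]'

```text
t: 16.65
position: [574.7, 86.8, 136.7]
ee_rot: [3.137, -0.16, 0.002]
wrist_force: [-0.9, -0.2, -1.7]
finger_gap: 67.2
```

servo_tool --moves '[0,0,0.001,0,0,0,1,0,0,0,0,0,0,1]'

```text
t: 16.82
position: [574.9, 86.8, 136.8]
ee_rot: [-3.137, 0.16, -0.003]
wrist_force: [0.5, -0.6, -1.6]
finger_gap: 67.6
```

servo_tool --moves '[0,0,0.001,0,0,0,1,0,0,0,0,0,0,1]'

```text
t: 16.98
position: [575.1, 86.9, 136.7]
ee_rot: [-3.137, 0.16, -0.005]
wrist_force: [-0.4, 0.0, -1.4]
finger_gap: 67.3
```

servo_tool --moves '[0,0,0.002,0,0.005,0,1,0,0,0.001,0,0,0,1,0,0,0,0,0,0,1]'

```text
t: 17.23
position: [575.4, 87.0, 136.5]
ee_rot: [-3.137, 0.16, -0.016]
wrist_force: [-0.5, -0.4, -1.8]
finger_gap: 66.8
```

```bash
python3 -c "
from h import *
ss()
plan((574.5,86.6,135),-95.8,1,vmax=4,wmax=6.2,n=10)
im=eyes.read_camera('wrist'); cv2.imwrite('pics/w19.png',im)
im=eyes.read_camera('scene'); cv2.imwrite('pics/s19.png',cv2.resize(im[120:220,200:300],None,fx=7,fy=6,interpolation=cv2.INTER_CUBIC))
"
```

```text
t 17.23 p [575.4  87.  136.5] yaw -95.85 tilt 0.59 F [-0.5 -0.4 -1.8] gap 66.8 q [ 0.11 -0.04  1.78 -0.    1.4   1.78]
need rows 1 from [575.4  87.  136.5] yaw -95.85 dpos [-0.9 -0.4 -1.5] dyaw 0.05
[-0.0009, 0.0005, 0.0015, -0.001, -0.01, -0.001, 1.0]
```

View pics/s19.png

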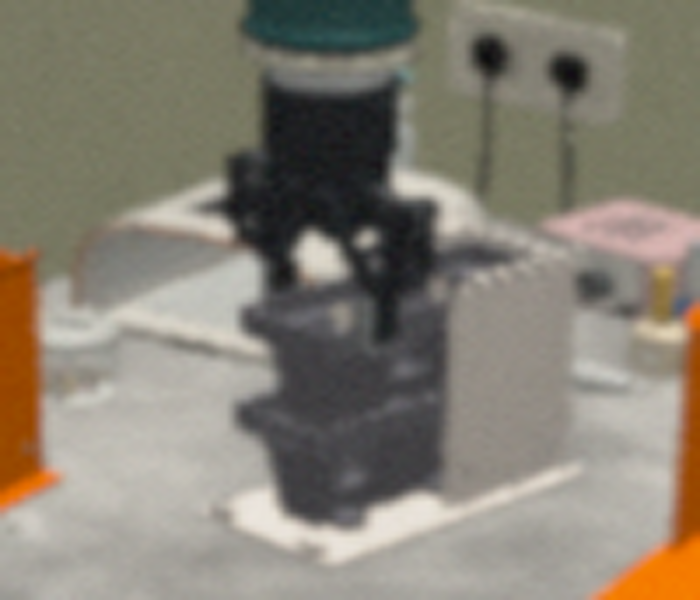

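View pics/w19.png

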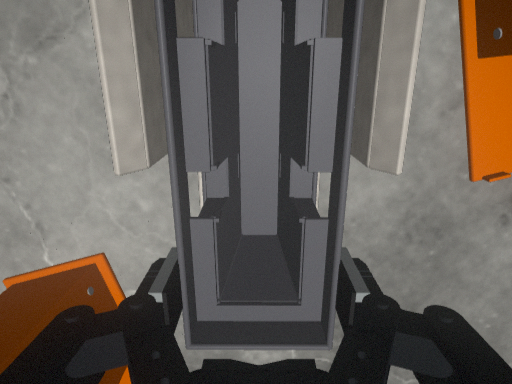

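servo_tool --moves '[-0.0005,0,0.0005,-0.001,-0.01,0,1,0,0,0,0,0,0,1,0,0,0,0,0,0,0.25,0,0,0,0,0,0,0,0,0,0,0,0,0,0]'

```text
t: 17.75
position: [575.7, 87.0, 136.0]
ee_rot: [-3.137, 0.161, -0.002]
wrist_force: [0.0, -0.2, 0.2]
finger_gap: 85.2
```

servo_tool --moves '[0,0,0,0,0,0,0,0,0,0,0,0,0,0,0,0,0,0,0,0,0]'

```text
t: 18.0
position: [575.3, 87.0, 135.2]
ee_rot: [3.137, -0.161, -0.001]
wrist_force: [-0.5, 0.0, 0.0]
finger_gap: 85.3
```

```bash
python3 -c "
from h import *
ss()
im=eyes.read_camera('wrist'); cv2.imwrite('pics/w20.png',im)
im=eyes.read_camera('scene'); cv2.imwrite('pics/s20.png',cv2.resize(im[120:220,200:300],None,fx=7,fy=6,interpolation=cv2.INTER_CUBIC))
"
```

```text
t 18.0 p [575.3  87.  135.2] yaw -95.86 tilt 0.03 F [-0.5  0.   0. ] gap 85.3 q [ 0.11 -0.04  1.77 -0.    1.4   1.78]
```

View pics/s20.png

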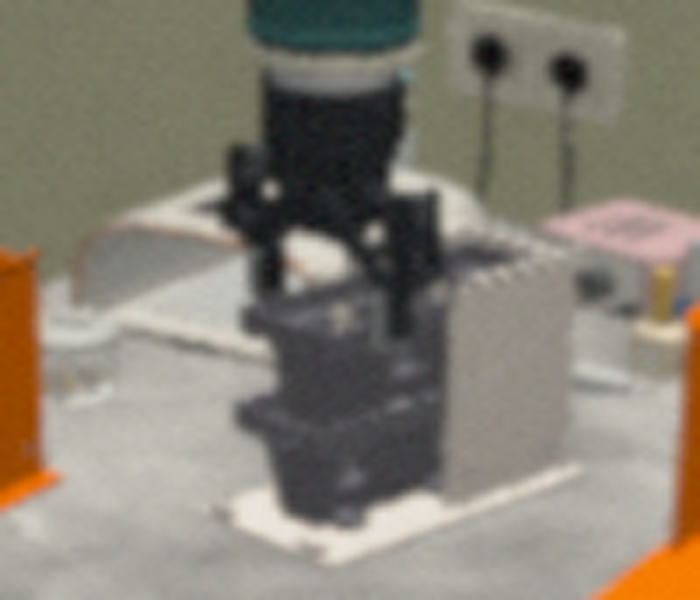

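View pics/w20.png

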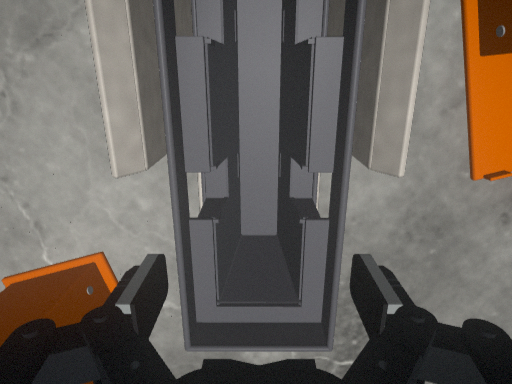

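Released: both fingers stand clear of the rim and the tray has stayed at the stacked height. Next I'll withdraw upward and back, then check.

servo_tool --moves '[0,0,-0.02,0,0,0,0,0,0,-0.03,0,0,0,0,0,0,-0.035,0,0,0,0,0,0,-0.035,0,0,0,0,-0.03,0,-0.02,0,0,0,0]'

```text
t: 18.52
position: [545.2, 89.5, 273.1]
ee_rot: [3.135, -0.161, -0.02]
wrist_force: [1.6, -0.2, 1.2]
finger_gap: 85.2
```

servo_tool --moves '[-0.035,0.01,0,0,0,0,0,-0.03,0.035,0,0,0,0,0,0,0.038,0,0,0,0,0,0,0.038,0,0,0,0,0,0,0.038,0,0,0,0,0]'

```text
t: 18.93
position: [462.2, -57.6, 281.4]
ee_rot: [3.138, -0.145, -0.002]
wrist_force: [1.8, 0.6, -0.4]
finger_gap: 85.5
```

servo_tool --moves '[0,0.038,0,0,0,0,0,0,0.038,0,0,0,0,0,0,0.035,0,0,0,0,0,0,0,0,0,0,0,0,0,0,0,0,0,0,0]'

```text
t: 19.35
position: [448.1, -179.0, 282.7]
ee_rot: [3.136, -0.154, 0.002]
wrist_force: [-0.6, 0.3, 0.1]
finger_gap: 85.6
```

```bash
python3 -c "
from h import *
ss()
im=eyes.read_camera('top'); cv2.imwrite('pics/t21.png',cv2.resize(im[100:200,190:290],None,fx=6,fy=6,interpolation=cv2.INTER_CUBIC))
for l in ['pot_round','polish_black','buffer_block']:
    r=regions_of(l,'top'); print(l,[ (round(q['conf'],2),np.round(q['at'])) for q in r[:2]])
im=eyes.read_camera('scene'); cv2.imwrite('pics/s21.png',cv2.resize(im[120:220,200:300],None,fx=7,fy=6,interpolation=cv2.INTER_CUBIC))
"
```

```text
t 19.35 p [ 448.1 -179.   282.7] yaw -95.63 tilt 0.15 F [-0.6  0.3  0.1] gap 85.6 q [-0.43 -0.32  1.78 -0.    1.68  1.24]
pot_round [(0.7, array([154., 238.])), (0.68, array([160., 167.]))]
polish_black [(0.44, array([151., 237.]))]
buffer_block [(0.71, array([195., 137.]))]
```

View pics/t21.png

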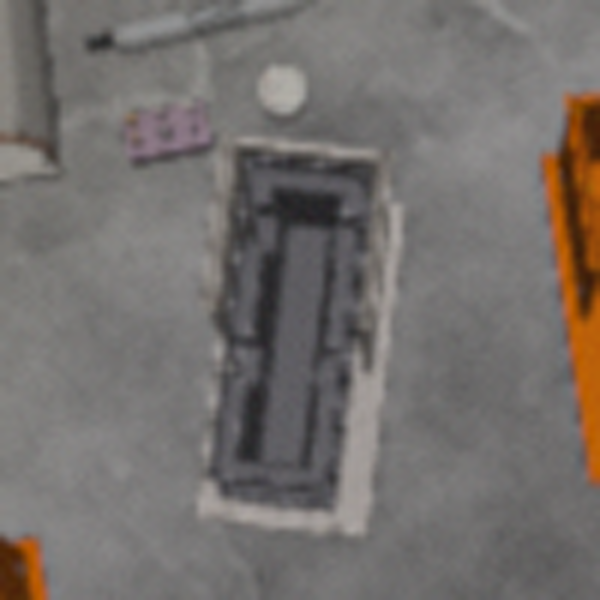

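View pics/s21.png

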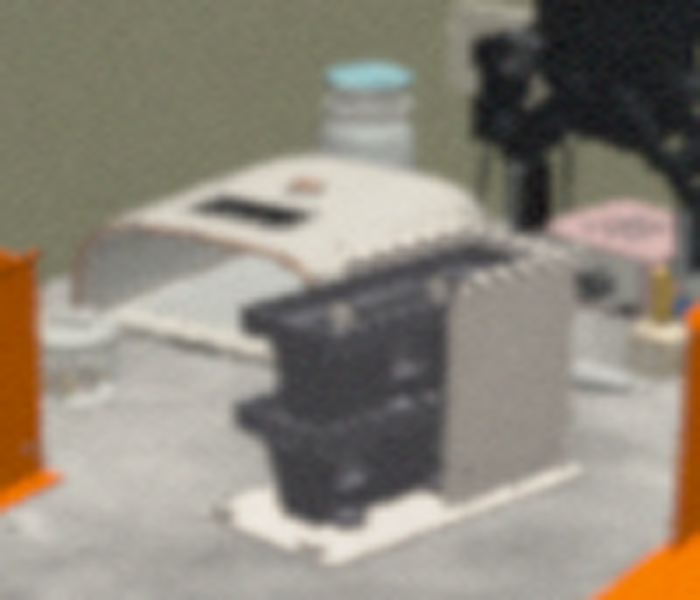

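```bash
python3 - <<'E'
from h import *
P=np.array([back('top',(100+y/6-.4,190+x/6-.4),150) for x,y in [(211,494),(337,510),(240,153),(372,160)]])
print(P.round(1),P.mean(0).round(1)); d=P[2:].mean(0)-P[:2].mean(0); print(np.linalg.norm(d),np.rad2deg(np.arctan2(d[1],d[0])))
# predicted outlines for upper at 64 mm above, centre(628,80.5), in scene & top
th=np.deg2rad(-5.8);D=np.array([[np.cos(th),-np.sin(th)],[np.sin(th),np.cos(th)]])
im=eyes.read_camera('scene')
pic=cv2.resize(im[120:220,200:300],None,fx=7,fy=6,interpolation=cv2.INTER_CUBIC)
for z,col in [(150,(0,0,255)),(86,(0,255,0)),(140,(255,0,0))]:
    q=[np.r_[D@np.array(c)+[627.5,80],z] for c in [(-90,-34),(90,-34),(90,34),(-90,34)]]
    a=(proj('scene',q)-[200,120]+.5)*[7,6]
    cv2.polylines(pic,[a.astype(int)],True,col,1)
cv2.imwrite('pics/s22.png',pic)
im=eyes.read_camera('top');r=regions_of('polish_black','top');print([(q['conf'],q['at']) for q in r])
cv2.imwrite('pics/t22.png',im)
E
```

```text
[[534.6 119.5 150. ]
 [526.8  50.7 150. ]
 [723.8 107.5 150. ]
 [720.8  34.7 150. ]] [626.5  78.1 150. ]
192.06535790828121 -4.186488874720006
[]
```

View pics/s22.png

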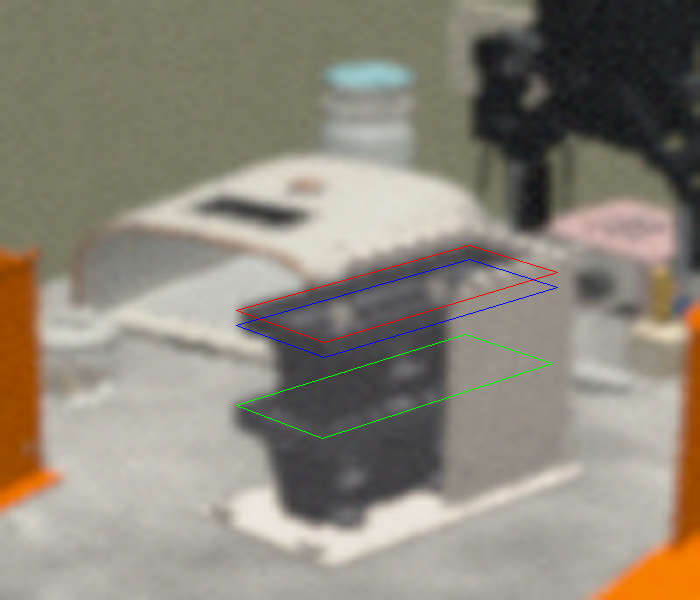

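View pics/t22.png

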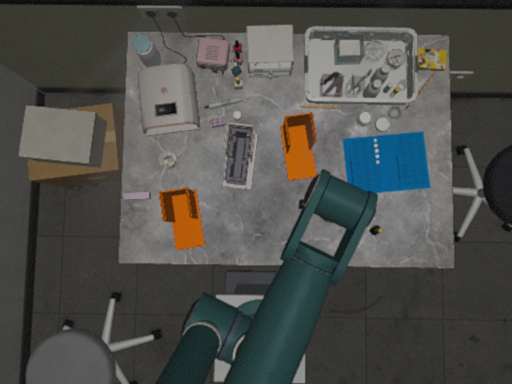

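```bash
python3 -c "
from h import *
plan((600,84,340),-95.8,0,vmax=37,n=9)
"
```

```text
need rows 9 from [ 448.7 -176.8  282.8] yaw -95.38 dpos [151.3 260.8  57.2] dyaw -0.42
[0.014, -0.0304, -0.0064, 0.002, -0.002, 0.001, 0.0, 0.014, -0.0305, -0.0064, 0.0, 0.0, 0.001, 0.0, 0.014, -0.0304, -0.0063, 0.0, 0.0, 0.0, 0.0, 0.0139, -0.0305, -0.0064, 0.0, 0.0, 0.001, 0.0, 0.0139, -0.0304, -0.0064, 0.0, 0.0, 0.001, 0.0, 0.0139, -0.0305, -0.0064, 0.0, 0.0, 0.001, 0.0, 0.0139, -0.0305, -0.0063, 0.0, 0.0, 0.001, 0.0, 0.0138, -0.0305, -0.0064, 0.0, 0.0, 0.0, 0.0, 0.0138, -0.0305, -0.0064, 0.0, 0.0, 0.001, 0.0]
```

servo_tool --moves '[0.014,-0.03,-0.012,0,0,0,0,0.014,-0.03,-0.012,0,0,0,0,0.014,-0.03,-0.012,0,0,0,0,0.014,-0.03,-0.01,0,0,0,0,0.014,-0.03,-0.006,0,0,0,0]'

```text
t: 20.17
position: [532.9, -30.0, 335.5]
ee_rot: [3.135, -0.155, 0.001]
wrist_force: [0.1, -0.7, 0.6]
finger_gap: 85.1
```

servo_tool --moves '[0.014,-0.03,-0.006,0,0,0,0,0.014,-0.03,-0.006,0,0,0,0,0.014,-0.025,0,0,0,0,0,0,0,0,0,0,0,0,0,0,0,0,0,0,0]'

```text
t: 20.58
position: [586.6, 63.9, 349.0]
ee_rot: [3.136, -0.139, 0.004]
wrist_force: [0.6, 0.1, 0.2]
finger_gap: 85.4
```

servo_tool --moves '[0,0,0,0,0,0,0,0,0,0,0,0,0,0]'

```text
t: 20.75
position: [586.2, 64.3, 348.6]
ee_rot: [3.136, -0.137, 0.002]
wrist_force: [0.2, -0.4, -0.4]
finger_gap: 85.5
```

```bash
python3 -c "
from h import *
ss()
cal=eyes.calibration('wrist')
im=eyes.read_camera('wrist'); cv2.imwrite('pics/w23.png',im)
import pickle; pickle.dump(cal,open('c23.pkl','wb'))
ss()
"
```

```text
t 20.75 p [586.2  64.3 348.6] yaw -94.99 tilt 0.16 F [ 0.2 -0.4 -0.4] gap 85.5 q [ 0.07 -0.08  1.47 -0.    1.75  1.72]
t 20.8 p [586.2  64.  348.6] yaw -95.02 tilt 0.16 F [-0.9  0.3  0.5] gap 85.3 q [ 0.07 -0.08  1.47 -0.    1.75  1.72]
```

View pics/w23.png

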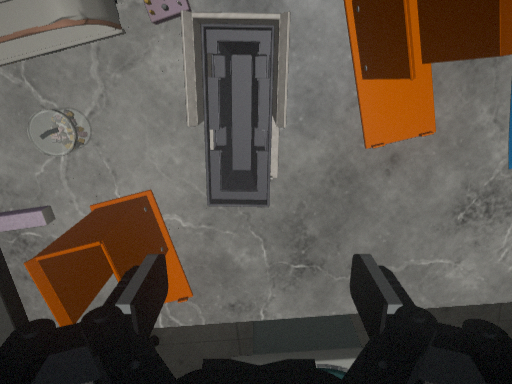

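```bash
python3 - <<'E'
from h import *
import pickle
cal=pickle.load(open('c23.pkl','rb')); im=cv2.imread('pics/w23.png')
pic=cv2.resize(im[5:215,170:300],None,fx=4.5,fy=2.8,interpolation=cv2.INTER_CUBIC)
cv2.imwrite('pics/w23c.png',pic)
for cx,cy,dy in [(628,79,-5.6)]:
    th=np.deg2rad(dy);D=np.array([[np.cos(th),-np.sin(th)],[np.sin(th),np.cos(th)]])
    q=[np.r_[D@np.array(c)+[cx,cy],150] for c in [(-90,-34),(90,-34),(90,34),(-90,34)]]
    a=(proj('wrist',q,cal)-[170,5]+.5)*[4.5,2.8]; print(a.round(0))
E
```

```text
[[452. 568.]
 [471.  61.]
 [139.  58.]
 [174. 567.]]
```

View pics/w23c.png

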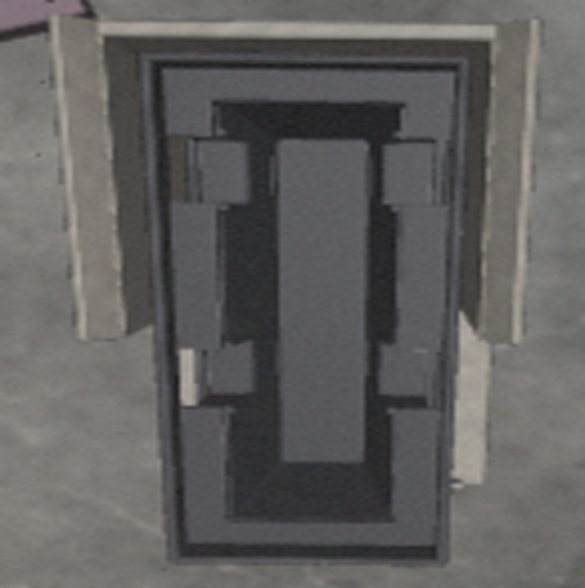

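```bash
python3 - <<'E'
from h import *
import pickle
cal=pickle.load(open('c23.pkl','rb')); im=cv2.imread('pics/w23.png')
A=cv2.resize(im[5:50,190:290],None,fx=8,fy=6,interpolation=cv2.INTER_CUBIC)
B=cv2.resize(im[165:215,190:290],None,fx=8,fy=6,interpolation=cv2.INTER_CUBIC)
cv2.imwrite('pics/w24.png',np.clip(np.vstack([A,B])*1.6,0,255).astype(np.uint8))
th=np.deg2rad(-5.8);D=np.array([[np.cos(th),-np.sin(th)],[np.sin(th),np.cos(th)]])
q=[np.r_[D@np.array(c)+[629.5,78.3],168] for c in [(0,-48),(100,-48),(100,48),(0,48)]]
print('lips',((proj('wrist',q,cal)-[170,5]+.5)*[4.5,2.8]).round(0))
E
```

```text
lips [[532. 341.]
 [555.  11.]
 [ 51.   6.]
 [ 81. 337.]]
```

View pics/w24.png

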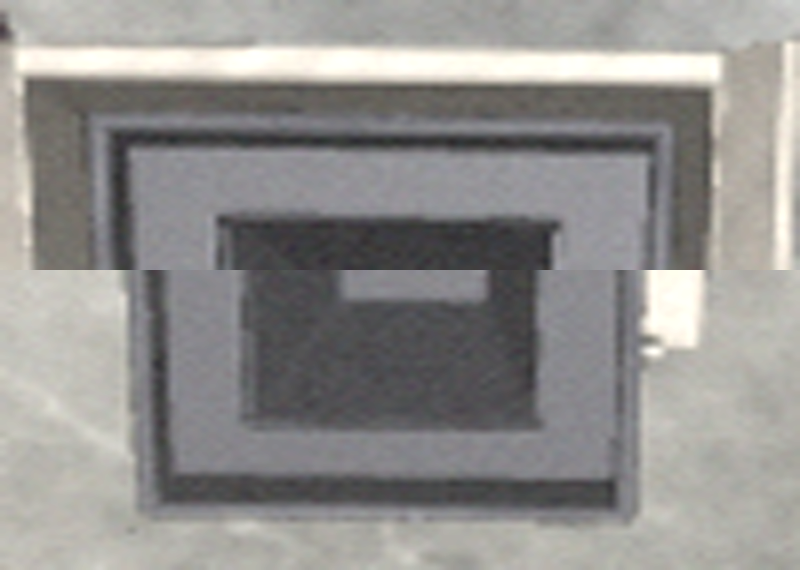

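```bash
python3 -c "
from h import *
ss(); print(job.sign_off())"
```

```text
t 20.8 p [586.2  64.  348.6] yaw -95.02 tilt 0.16 F [-0.9  0.3  0.5] gap 85.3 q [ 0.07 -0.08  1.47 -0.    1.75  1.72]
the job is handed in; nothing more can be done
None
```

I lifted the upper tray out and stood it upright on the table about 260 mm from the dock, then let go with the fingers fully open. I then picked it up by its other end, turned it half a turn, stacked it in the dock, and handed the job in at 20.8 s of 66 s. No verdict was reported, so what follows is only what my own checks showed.

**What agreed:**
- **Height:** the tray came to rest with the tool at about 136.5 mm, which puts its underside at about 70 mm. That is the stacked height of 64 mm above the lower tray.
- **Position:** the wrist picture of the upper rim fits a tray centred at about (628, 79) mm, level and parallel to the dock walls. That is within about 3 mm of where I measured the lower tray.
- **Surroundings:** the lower tray showed no visible shift. The pot, bottle and buffer block appeared unmoved in the top picture, and nothing was touching the robot at hand-in.

**What disagreed or failed:**
- **Rough rim reading:** one hand-picked reading of the upper rim from the top camera gave a length of 192 mm instead of 180, and a yaw of −4.2° instead of −5.8°. I put this down to mistaking the dock's back wall for the tray's edge, and took the wrist view over it.
- **Level:** the rim's front-to-back widths in the wrist picture hinted at a tilt of up to 0.07 rad, above the 0.05 limit. The dock's lips showed a similar bias; with that taken out, about 0.01 rad is left.
- **Polish bottle:** the network no longer found it in the last top picture, so I confirmed it by eye at about pixel (376, 230), its starting place.

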